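# Fish a dropped ring out from under the conveyor guard

## Robot

A 6-joint arm with a two-finger parallel gripper is mounted at the origin on the work surface. World frame = base frame: x ahead of the robot, y to its left, z up, the work surface at z = 0. Lengths are in m, angles in degrees, forces in N, time in s.
With the tool pointing down it reaches from about 0.375 to 0.925 m from the base axis. Payload 5.7 kg.
Tool frame: the origin (TCP) lies at the very end of the fingers, on their centre line; the grasp point (between the pads) lies 19 mm behind it; z points along the fingers, y is the direction in which the jaws open and shut (so a half turn about z gives the same grasp; the last joint's range is limited). The gripper opens to 85 mm and grips with 20 to 120 N. Pads are 22 mm wide; open, the fingers measure 114 mm over their backs; the gripper's body (76 mm by 85 mm) begins 54 mm behind the grasp point. The pads swing forward as they close: fully open they stand 13 mm farther back than shut.
Start: joints at [-73.86, 20.558, 86.54, -0, 72.909, -6.595], TCP at [0.232, -0.553, 0.231] pointing down, gripper open.
Joint ranges: [-170.27, 170.27], [-57.76, 135], [12.27, 136.19], [-55.21, 235.2], [11.17, 155.16], [-170.74, 170.74]. Speed limits (degrees/s): [136.94, 136.94, 180, 180, 180, 180].

## Interface

Orientations are given as [roll, pitch, yaw] about the fixed x, y, z axes, in that order (R = Rz(yaw) Ry(pitch) Rx(roll)).
In Python, from plant import env, vision, sign_off gives the robot as it stands.
- The arm moves only by the tool arm_command, never from a script. Its arguments are lists of equal length, an entry for each row: "slide": the shift along the world's x, y, z in mm, a list of three; "rotation": the turn, a rotation vector about the world's x, y, z in degrees, a list of three; "claw": the gripper command: -1 is shut, 1 is fully open, values between are in proportion. A call has exactly 10 rows; each row is the pose to reach, as a shift and turn from the pose measured when the call began; what a row does not reach only later rows make up. A row lasts 1/10 s, in which the tool goes at most 50 mm and 8.59 degrees, less where a joint would pass 70% of its speed; a pose out of reach is approached as far as the arm can. A call with a gripper value outside its range is refused whole. The fingers move at their own pace and stop on an object; the grip force is fixed at half the most. Time passes only in rows, so rows that repeat a pose let the fingers close, or fill a call up. It gives the time, the measured TCP pose, the force and the opening at its end, in the units of the state.
- env.read_state(): the state, without advancing time (a new reading comes with each control period).
- vision.camera(name): name is "scene" or "side" or "wrist"; returns the picture (480x640x3 uint8, red, green, blue); there is no depth.
- vision.camera_params(name): a dict with "fov_y" (degrees; the focal length in pixels is half the picture's height over the tangent of half this angle, whatever the lens; pixels are square), "cx", "cy" (the principal point, pixels), "extrinsics" (4x4, takes a point from camera to world coordinates). Camera axes: x right, y up, looking along -z (the intrinsics and any distortion apply to the point x, -y, -z); pixel columns grow to the right and rows downward; lengths in m; the calibration is good to about 2 mm. A picture is of the moment at which its call begins: read the wrist's pose just before it. camera_params takes no time and is no camera call; for the wrist camera it gives the pose at the moment of the call.
- sign_off(): hands the job in, once; it reports no verdict.
The state is a dict: "clock": time; "joint_positions": joint angles; "dq": joint speeds; "effort": joint torques, N m; "tool_pos": TCP position; "ee_rot": TCP orientation; "wrist_force": force on the tool from outside, world axes, zero at the start; "ft_torque": the same for the moment, N m; "opening": opening from 0.0 (shut) to 1.0 (fully open).
Only numpy, scipy, OpenCV 4.12 (cv2) and the standard library are available. Lean on these libraries where they do the work, as an engineer would, in place of code of your own. Each camera call takes 0.05 s, during which the arm holds its last target.

## Task

A steel spacer ring has dropped into the rubber-lined catch pan behind the yellow bar guard of the small green belt conveyor. With the red-handled pull hook put under the guard and its point in the ring, draw the ring up the ramp and across the steel apron in front of the guard until you feel it stop and hold it snug for a moment against the dark stop strip across the apron, bearing only lightly on the pan, ramp and guard so that the lining is not torn, not hauling on the ring once it has stopped, and keeping the gripper itself out of the guard. Then lay the hook down on the bench and put the ring flat in the empty half of the grey kit tray beside its mate, setting it down rather than dropping it and leaving the other things where they are.

Things in the scene. Friction and masses are not known exactly. Their poses are not given: they have to be found in the camera images.
- conveyor: Tail end of a green bench-top belt conveyor, 192 mm wide, fixed on the bench; place, yaw and height (screw feet, 0 to 12 mm) differ. Origin at its foot under the middle of the guard's front; x across, y INTO the machine, z up; heights are above it. Side cheeks at x = +-90 mm, top 110 mm, from y = -30 mm inwards. Drum and belt from y = 142 mm. The hook may only bear on it lightly (under 10 N).
- apron (a point): Point on the level steel apron's top, 75 mm in front of the guard (height 76 mm; axes as the conveyor's). The apron is 180 mm wide (x), no side walls; it ends 55 mm inwards at the ramp and 80 mm outwards at its front edge. Across it, near the front, stands a fixed dark steel stop strip, 8 mm high, screwed in slots: its inner face is 103 to 133 mm in front of the guard, not measured: feel for it.
- ramp_top (a point): Middle of the line where the apron (height 76 mm) ends and the steel ramp begins, 20 mm outside the guard's front; axes as the conveyor's. Going in (+y) the ramp falls straight by 1 in 4 (20 mm in 80 mm); it dips under the pan's floor where it reaches that height.
- mouth (a point): Point at apron height (76 mm) under the middle of the guard's front face; axes as the conveyor's. The mouth is open, 174 mm wide, from the apron's level up to the guard's lowest bar.
- guard_bar (a point): Middle (axis) of the lowest bar of the yellow guard's front, 66 mm above apron level, bar radius 4 mm, running along x over the full width; axes as the conveyor's. Above it bars 36 mm apart rise to a roof of bars at height 200 mm that reaches 150 mm inwards. Fixed and rigid.
- pan: Catch pan with a flat floor lined with black rubber, 168 x 140 mm (x, y), behind and below the guard, 5 to 145 mm inwards of its front. Origin in the middle of the lining's surface; axes as the conveyor's. It hangs in slots, so its floor lies 8 to 16 mm below the apron, different each time. The hook may only bear on it lightly (under 10 N).
- ring_centre (a point): Centre (half-way up) of the dropped flat steel ring: outside diameter 56 mm, bore 30 mm, 6 mm thick, about 80 g, z its axis. Sliding it takes up to about 1.5 N; drawn up against the stop strip it stops dead and should be held there with a light pull of the hook, over 2 N and never over 10 N. It starts lying flat on the pan, 75 to 90 mm inwards of the guard's front.
- hook_grip (a point): Centre of the red handle of the pull hook, a loose tool of about 0.16 kg lying on the bench. The handle is a straight bar 110 mm long (x), 24 mm wide (y), 28 mm high (z); grip it from above across its width. x points along the tool towards the hook, z up. The tool may turn a little in the grip under load.
- hook_rod (a point): Where the hook's 8 mm steel rod begins its level run (rod axis): 98 mm ahead of and 26 mm above hook_grip, tool axes. The rod leaves the handle's front, rises to here between 75 and 98 mm ahead of hook_grip, runs level to 350 mm ahead and there turns straight down into the point.
- hook_point (a point): Lower end of the hook's point: 350 mm ahead of and 14 mm below hook_grip (level with the handle's underside), tool axes. The point is the round end (radius 4 mm) of an upright leg of 8 mm diameter; 36 mm are free between its end and the rod's underside. Held firmly by the handle, the point gives about 2 mm per newton up or down, but along the tool it is stiff (some 5 N per mm).
- tray: Grey plastic kit tray fixed on the bench, 270 x 150 mm (x, y), 26 mm high, walls 4 mm, floor 4 mm thick; one wall across its middle (at x = 0) parts it in two halves about 129 x 142 mm inside. Origin in the middle of its underside. The half towards its -x is empty, the other holds the mate.
- tray_empty (a point): Middle of the floor (upper surface, 4 mm over the bench) of the tray's empty half; axes as the tray's.
- mate_centre (a point): Centre of the mate, a ring like the dropped one, lying in the other half of the tray. Leave it alone.
- tape_centre (a point): Centre of a roll of packing tape lying flat, 104 mm diameter, 48 mm high. Leave it alone.
- cutter_centre (a point): Centre of a green safety cutter lying flat, 165 mm long, 28 mm wide, 14 mm high (x along it). Leave it alone.
- carton_centre (a point): Centre of a small full carton, 100 x 75 x 55 mm. Leave it alone.

How it is judged (in metres and radians):
On the way, in this order (a step that is already met when the one before it is completed fails the run):
1. the hook's point is down in the ring's bore while the ring lies behind the guard (horizontal distance between hook_point and ring_centre below 0.015 m and z of hook_point in the frame of ring_centre below 0.003 m and y of ring_centre in the frame of conveyor above 0.05 m), for 0.1 s.
2. the hook, its point still in the bore, holds the ring snug against the stop strip with a light steady pull (horizontal distance between hook_point and ring_centre below 0.018 m and y of ring_centre in the frame of conveyor below -0.06 m and contact force between hook and ring above 2 N), for 0.15 s.
3. the hook lies let go on the bench (height (world z) of hook_grip below 0.022 m and height (world z) of hook_point below 0.045 m and contact force between hook and the fingers below 0.05 N and linear speed of hook below 0.02 m/s), for 0.1 s.
At the end, for the whole second after the job is handed in: The ring lies flat (within 7 degrees) and at rest on the floor of the tray's empty half; the hook lies at rest on the bench, clear of the conveyor (x of ring_centre in the frame of tray_empty between -0.045 and 0.045 m and y of ring_centre in the frame of tray_empty between -0.05 and 0.05 m and z of ring_centre in the frame of tray_empty below 0.007 m and angle between ring_centre's own z axis and vertical below 0.12 rad and linear speed of each of ring, hook below 0.02 m/s and height (world z) of hook_grip below 0.022 m and height (world z) of hook_point below 0.045 m and contact force between hook and conveyor below 0.05 N); the robot touches nothing.
It fails at once if the hook presses on the pan's lining or on the conveyor (ramp, apron, guard) harder than 10 N (contact force between hook and pan above 10 N or contact force between hook and conveyor above 10 N).
It fails at once if the hook hauls on the ring harder than 10 N (contact force between hook and ring above 10 N).
It fails at once if the gripper reaches in under the guard (y of the grasp point in the frame of conveyor between 0 and 0.15 m and z of the grasp point in the frame of conveyor below 0.17 m and x of the grasp point in the frame of conveyor between -0.1 and 0.1 m).
It fails at once if the ring is let fall (it drops freely, faster than 0.6 m/s, from about 20 mm or more) (contact force between ring and anything else below 0.01 N and linear speed of ring above 0.6 m/s).
It fails at once if the mate, tape, cutter or carton is moved by more than 25 mm (distance of any of mate_centre, tape_centre, cutter_centre, carton_centre from where it was at the start of the episode above 0.025 m).
It also fails if it takes over 72 s, if anything falls off the work surface, if the arm or the gripper's body presses on something with over 40 N, if the wrist force passes 120 N, or if a joint passes its speed limit or range.

## Working session

There is one attempt and no reset: what is moved stays moved. The work goes in short steps, Python scripts to look and compute and a tool call to move; the robot and the scene stay as the last step left them, time stands still between calls to the robot, and variables do not carry over. Pictures are saved under pics/ and viewed, and the job is handed in when it is done.

Besides the shell and the picture viewer there is one more tool, called after "Emit:" as name(argument=value, ...) on one line, values as JSON. arm_command: Moves the arm, as the interface text tells. Its arguments: {"type":"object","properties":{"slide":{"type":"array","items":{"type":"array","items":{"type":"number"}}},"rotation":{"type":"array","items":{"type":"array","items":{"type":"number"}}},"claw":{"type":"array","items":{"type":"number"}}},"required":["slide","rotation","claw"]}

```bash
ls; mkdir -p pics
cat > h.py <<'E'
import numpy as np, cv2
from plant import env, vision, sign_off
def snap(n,f):
    p=vision.camera_params(n); im=vision.camera(n); cv2.imwrite('pics/'+f,cv2.cvtColor(im,cv2.COLOR_RGB2BGR)); return im,p
E
python3 - <<'E'
from h import *
print(env.read_state())
for n in ['scene','side','wrist']:
    im,p=snap(n,n+'0.png'); print(n,p)
E
```

```text
pics
{'clock': 0.0, 'joint_positions': array([-7.38608470e+01,  2.05975848e+01,  8.66001171e+01,  1.17606385e-04,
        7.29091442e+01, -6.59594989e+00]), 'dq': array([ 0.03000957,  0.07271655,  0.00338007,  0.05664365,  0.01435708,
       -0.02053024]), 'effort': array([-1.47863877e-03, -5.27625597e+01, -2.78619558e+01, -3.66415852e-04,
        1.32415682e-02,  1.85989285e-05]), 'tool_pos': array([ 0.23167015, -0.55271625,  0.23044973]), 'ee_rot': array([-1.79893874e+02, -1.23846782e-02,  2.27350568e+01]), 'wrist_force': array([-0.29927712, -0.66900145, -0.0272853 ]), 'ft_torque': array([-0.01471702, -0.06094163, -0.01245751]), 'opening': 1.003018100276542}
scene {'fov_y': 49.636389937973384, 'cx': 326.5785627205569, 'cy': 243.50162626443154, 'extrinsics': array([[-0.87143526, -0.31173267,  0.37871273,  0.98968974],
       [ 0.4902297 , -0.57962647,  0.65092857,  0.56274673],
       [ 0.01659622,  0.75289833,  0.65792756,  0.86978327],
       [ 0.        ,  0.        ,  0.        ,  1.        ]])}
side {'fov_y': 46.057594061033114, 'cx': 325.28497140410104, 'cy': 234.12112255808847, 'extrinsics': array([[-0.98732172,  0.07360402, -0.14063525,  0.32536   ],
       [-0.15828329, -0.52309336,  0.83744835,  1.0856859 ],
       [-0.0119258 ,  0.84909116,  0.52811172,  0.8947492 ],
       [ 0.        ,  0.        ,  0.        ,  1.        ]])}
wrist {'fov_y': 70.48139144192608, 'cx': 317.19741837092107, 'cy': 239.58272575960757, 'extrinsics': array([[ 0.38665661,  0.8826042 ,  0.26740697,  0.29907634],
       [-0.92222249,  0.37052563,  0.11052794, -0.52359481],
       [-0.00152871, -0.28934508,  0.95722364,  0.37202849],
       [ 0.        ,  0.        ,  0.        ,  1.        ]])}
```

View pics/scene0.png

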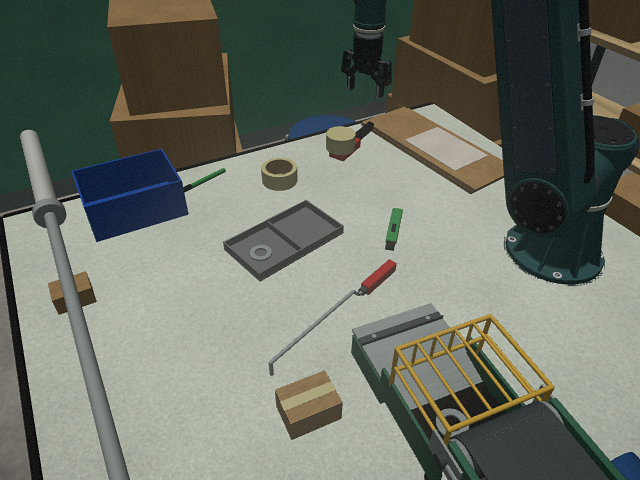

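View pics/side0.png

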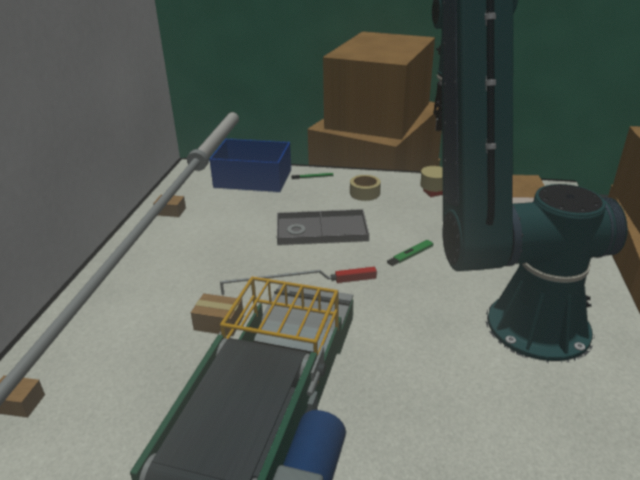

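View pics/wrist0.png

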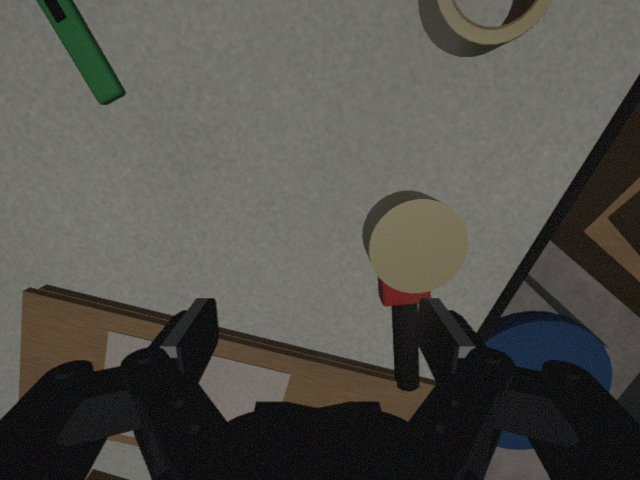

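Run:
```python
import cv2
a=cv2.imread('pics/scene0.png');b=cv2.imread('pics/side0.png')
cv2.imwrite('pics/c1.png',cv2.resize(a[290:480,340:580],None,fx=3.3,fy=3.15,interpolation=cv2.INTER_CUBIC)[:600,:800])
cv2.imwrite('pics/c2.png',cv2.resize(b[250:400,190:390],None,fx=4,fy=4,interpolation=cv2.INTER_CUBIC))
cv2.imwrite('pics/c3.png',cv2.resize(a[190:390,215:415],None,fx=3,fy=3,interpolation=cv2.INTER_CUBIC))
```

```text
(no output)
```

View pics/c1.png

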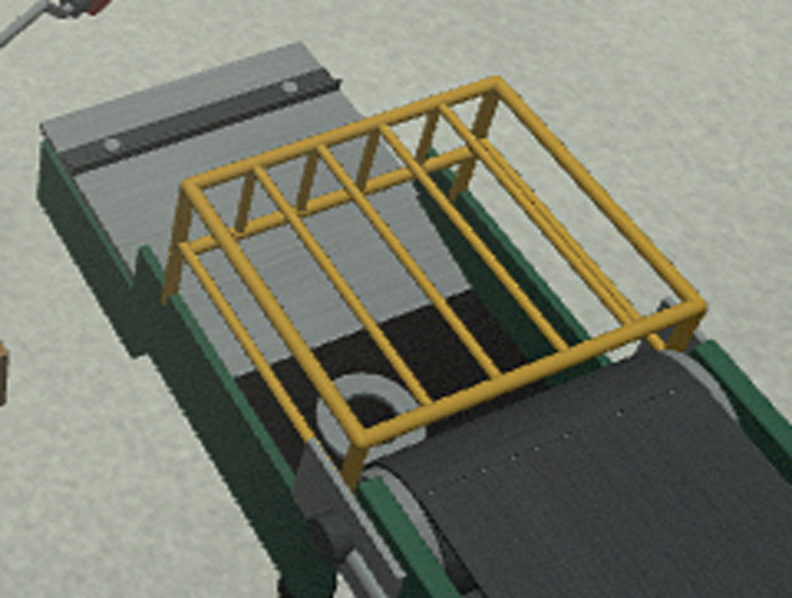

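View pics/c2.png

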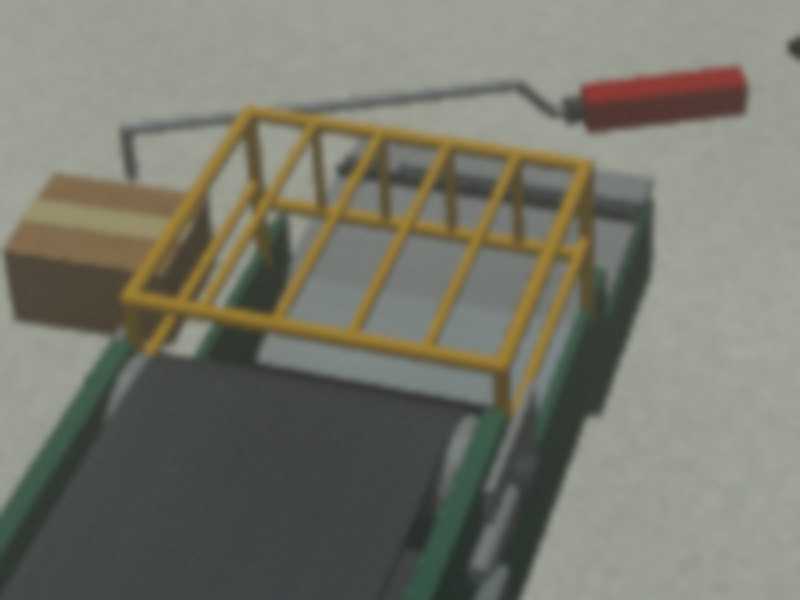

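View pics/c3.png

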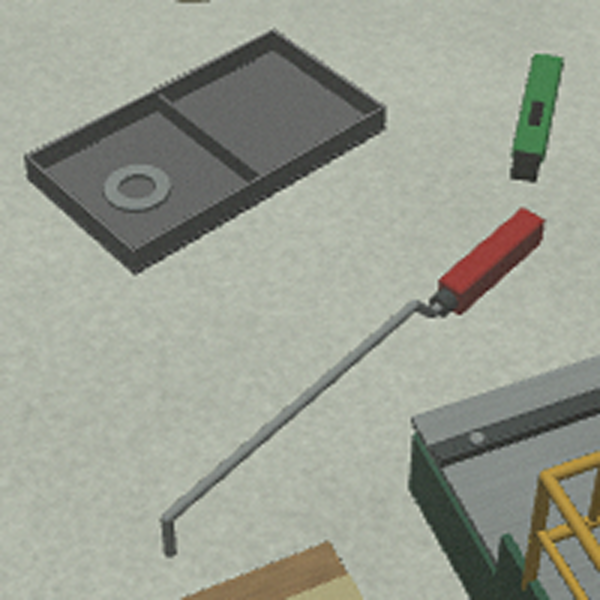

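```bash
cat >> h.py <<'E'
import json,os
def ray(p,u,v):
    f=240/np.tan(np.radians(p['fov_y']/2)); E=np.array(p['extrinsics'])
    d=E[:3,:3]@np.array([(u-p['cx'])/f,-(v-p['cy'])/f,-1]); return E[:3,3],d/np.linalg.norm(d)
def plane(p,u,v,z):
    o,d=ray(p,u,v); return o+d*(z-o[2])/d[2]
def tri(rs):
    A=0;b=0
    for o,d in rs:
        M=np.eye(3)-np.outer(d,d);A=A+M;b=b+M@o
    x=np.linalg.solve(A,b); return x,[np.linalg.norm((np.eye(3)-np.outer(d,d))@(x-o))*1e3 for o,d in rs]
def proj(p,X):
    f=240/np.tan(np.radians(p['fov_y']/2)); E=np.array(p['extrinsics']); c=E[:3,:3].T@(np.asarray(X)-E[:3,3])
    return np.array([p['cx']+f*c[0]/-c[2],p['cy']-f*c[1]/-c[2]])
np.set_printoptions(precision=4,suppress=True)
E
python3 - <<'E'
from h import *
S=vision.camera_params('scene');D=vision.camera_params('side')
pts={'FL':((396,349),(252.5,278)),'FR':((491,316.7),(337.5,291.2)),'BR':((552,386.8),(316,340.5)),'BL':((449.7,429),(222,324)),
'apronFL':((353,330),(275.5,286)),'apronFR':((431.5,304),(353,295))}
for k,(a,b) in pts.items():
    x,e=tri([ray(S,*a),ray(D,*b)]);print(k,x,e)
f=lambda u,v:(215+u/3,190+v/3)
for n,(u,v),z in [('pt',(170,553),0.004),('elbow',(168,519),.040),('rodstart',(418,305),.04),('handleFront top mid',(450,289),.028),('handleback top mid',(533,215),.028),
  ('ringtop',(137,187),.010),('tray1',(27,158),.026),('tray2',(275,31),.026),('tray3',(385,108),.026),('tray4',(135,251),.026)]:
    print(n,plane(S,*f(u,v),z))
E
```

```text
FL [0.6325 0.1761 0.2007] [np.float64(0.13257471102703966), np.float64(0.13257471102705565)]
FR [0.4517 0.198  0.2021] [np.float64(0.6284529021237899), np.float64(0.6284529021237781)]
BR [0.4691 0.347  0.2042] [np.float64(0.35856869473408637), np.float64(0.3585686947341146)]
BL [0.6485 0.3273 0.2042] [np.float64(0.717700852358314), np.float64(0.7177008523584562)]
apronFL [0.6207 0.0363 0.0824] [np.float64(5.8170791888969955), np.float64(5.817079188896959)]
apronFR [0.4363 0.046  0.0774] [np.float64(0.14218967424760964), np.float64(0.14218967424764392)]
pt [ 0.7778 -0.0046  0.004 ]
elbow [ 0.7769 -0.005   0.04  ]
rodstart [ 0.5372 -0.089   0.04  ]
handleFront top mid [ 0.5008 -0.101   0.028 ]
handleback top mid [ 0.3989 -0.1384  0.028 ]
ringtop [ 0.654 -0.336  0.01 ]
tray1 [ 0.7251 -0.3945  0.026 ]
tray2 [ 0.4641 -0.4538  0.026 ]
tray3 [ 0.4325 -0.3113  0.026 ]
tray4 [ 0.6914 -0.2526  0.026 ]
```

Emit:
arm_command(slide=[[288,600,150],[288,600,150],[288,600,150],[288,600,150],[288,600,150],[288,600,150],[288,600,150],[288,600,150],[288,600,150],[288,600,150]], rotation=[[0,0,6],[0,0,12],[0,0,18],[0,0,24],[0,0,30],[0,0,36],[0,0,42],[0,0,48],[0,0,54],[0,0,60.5]], claw=[1,1,1,1,1,1,1,1,1,1])

```text
clock: 1.15
tool_pos: [0.443, -0.1114, 0.3412]
ee_rot: [-179.9, -0.0, 83.5]
wrist_force: [1.3, -0.3, 0.4]
opening: 1.005
```

Emit:
arm_command(slide=[[85,160,40],[85,160,40],[85,160,40],[85,160,40],[85,160,40],[85,160,40],[85,160,40],[85,160,40],[85,160,40],[85,160,40]], rotation=[[0,0,0],[0,0,0],[0,0,0],[0,0,0],[0,0,0],[0,0,0],[0,0,0],[0,0,0],[0,0,0],[0,0,0]], claw=[1,1,1,1,1,1,1,1,1,1])

```text
clock: 2.15
tool_pos: [0.5277, 0.0478, 0.3811]
ee_rot: [-179.9, 0.0, 83.4]
wrist_force: [-0.2, 0.2, -0.3]
opening: 1.001
```

Run:
```python
from h import *
p=vision.camera_params('wrist'); json.dump({k:np.array(v).tolist() for k,v in p.items()},open('w1.json','w'))
im,_=snap('wrist','w1.png'); print(p)
```

```text
{'fov_y': 70.48139144192608, 'cx': 317.19741837092107, 'cy': 239.58272575960757, 'extrinsics': array([[ 0.9934,  0.1091,  0.0355,  0.536 ],
       [-0.1147,  0.9511,  0.2868,  0.1217],
       [-0.0025, -0.289 ,  0.9573,  0.5226],
       [ 0.    ,  0.    ,  0.    ,  1.    ]])}
```

View pics/w1.png

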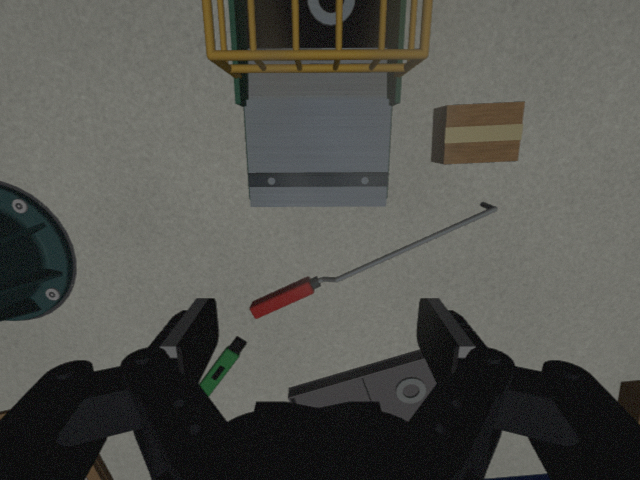

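Run:
```python
import cv2
a=cv2.imread('pics/w1.png')
cv2.imwrite('pics/d1.png',cv2.resize(a[0:210,195:445],None,fx=3.2,fy=2.85,interpolation=cv2.INTER_CUBIC))
cv2.imwrite('pics/d2.png',cv2.resize(a[190:330,240:510],None,fx=2.9,fy=2.9,interpolation=cv2.INTER_CUBIC))
```

```text
(no output)
```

View pics/d1.png

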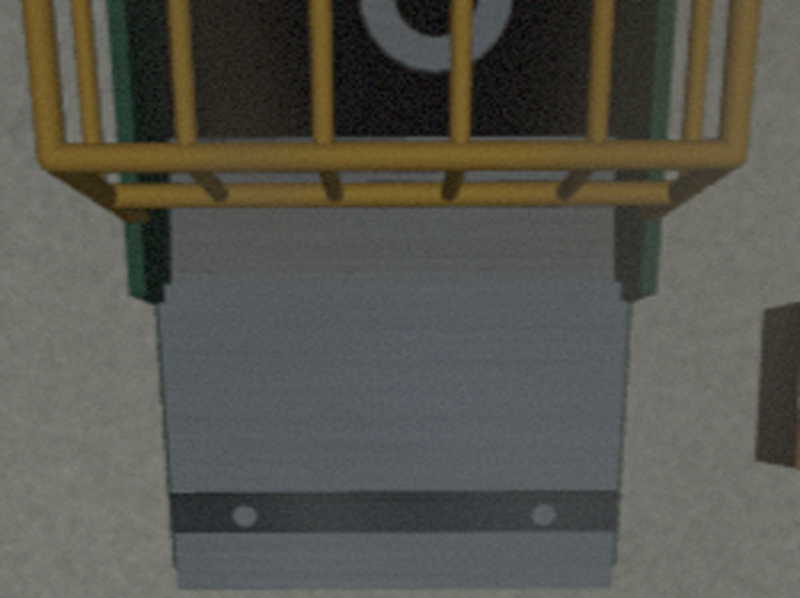

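View pics/d2.png

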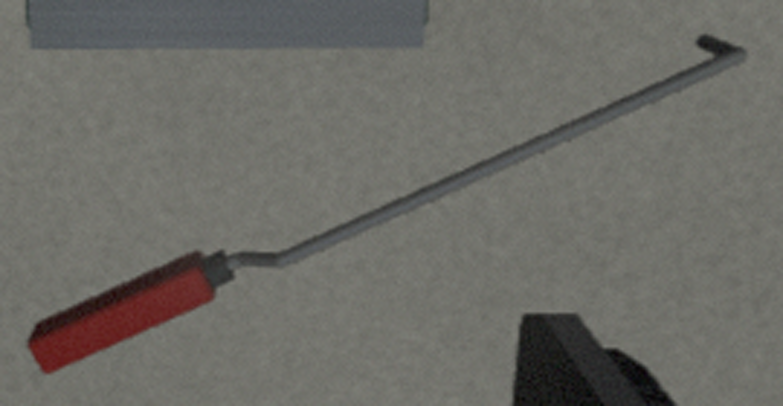

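Run:
```python
from h import *
P=json.load(open('w1.json')); S=vision.camera_params('scene');D=vision.camera_params('side')
f=lambda u,v:(195+u/3.2,v/2.85)
for z in (.076,.080,.084):
    print(z)
    c={}
    for n,(u,v) in dict(fl=(178,588),fr=(612,588),tl=(165,282),tr=(618,282),sl=(171,493),sr=(618,491)).items():
        c[n]=plane(P,*f(u,v),z); print(n,c[n])
    print('width',np.linalg.norm(c['fl']-c['fr']),np.linalg.norm(c['tl']-c['tr']),'depth',np.linalg.norm(c['fl']+c['fr']-c['tl']-c['tr'])/2,'strip->front',np.linalg.norm(c['fl']+c['fr']-c['sl']-c['sr'])/2)
# guard corners tri across 3 views: front lower bar / roof front corners
for n,w,s,d in [('FL',f(745,155),(396,349),(252.5,278)),('FR',f(45,155),(491,316.7),(337.5,291.2))]:
    print(n,tri([ray(P,*w),ray(S,*s),ray(D,*d)]))
g=lambda u,v:(240+u/2.9,190+v/2.9)
for n,(u,v),z in [('hb topcorner1',(48,373),.028),('hb2',(38,333),.028),('hf1',(213,296),.028),('hf2',(196,258),.028),('elbow',(741,55),.040),('pt',(702,42),.002),('rod0',(283,260),.04)]:
    print(n,plane(P,*g(u,v),z))
# ring
for z in (.066,.070,.074):
  print('ring scene',z,plane(S,452.2,421.5,z))
```

```text
0.076
fl [0.4364 0.0441 0.076 ]
fr [0.6162 0.0234 0.076 ]
tl [0.4543 0.176  0.076 ]
tr [0.6259 0.1561 0.076 ]
sl [0.4411 0.0877 0.076 ]
sr [0.6211 0.0679 0.076 ]
width 0.18090456316008444 0.172812253850485 depth 0.1329879825374235 strip->front 0.044297841401668314
0.08
fl [0.4373 0.0448 0.08  ]
fr [0.6154 0.0243 0.08  ]
tl [0.455  0.1755 0.08  ]
tr [0.6251 0.1558 0.08  ]
sl [0.442 0.088 0.08 ]
sr [0.6203 0.0684 0.08  ]
width 0.1792843447782159 0.17126451185100372 depth 0.13179691488213124 strip->front 0.04390110084597227
0.084
fl [0.4382 0.0455 0.084 ]
fr [0.6147 0.0252 0.084 ]
tl [0.4557 0.175  0.084 ]
tr [0.6243 0.1555 0.084 ]
sl [0.4428 0.0883 0.084 ]
sr [0.6196 0.0689 0.084 ]
width 0.1776641263963473 0.16971676985152226 depth 0.130605847226839 strip->front 0.043504360290276226
FL (array([0.6337, 0.1773, 0.2024]), [np.float64(1.9283735768165955), np.float64(0.4225423270435411), np.float64(1.7946411865426832)])
FR (array([0.4519, 0.1985, 0.2026]), [np.float64(0.2844630758235749), np.float64(0.5976086303669524), np.float64(0.7693351626984852)])
hb topcorner1 [ 0.4035 -0.1494  0.028 ]
hb2 [ 0.4021 -0.124   0.028 ]
hf1 [ 0.5016 -0.1127  0.028 ]
hf2 [ 0.4951 -0.0892  0.028 ]
elbow [ 0.7789 -0.0064  0.04  ]
pt [ 0.7771 -0.0069  0.002 ]
rod0 [ 0.5418 -0.0904  0.04  ]
ring scene 0.066 [0.5643 0.2689 0.066 ]
ring scene 0.07 [0.5664 0.2704 0.07  ]
ring scene 0.074 [0.5685 0.2718 0.074 ]
```

Run:
```python
from h import *
import cv2
S=vision.camera_params('scene');P=json.load(open('w1.json'))
a=cv2.imread('pics/scene0.png')
cv2.imwrite('pics/r.png',cv2.resize(a[385:450,415:490],None,fx=8,fy=8,interpolation=cv2.INTER_CUBIC))
O=np.array([.5435,.188]);Y=np.array([.115,.9934]);X=np.array([.9934,-.115])
f=lambda u,v:(195+u/3.2,v/2.85)
for z in (.068,.070,.072,.074):
    s=plane(S,452.2,421.5,z)[:2]-O; w=plane(P,*f(437,72),z)[:2]-O
    print(z,'scene',X@s,Y@s,'wrist near edge+28',X@w,Y@w+.028)
    # pan front edge
    e=plane(P,*f(400,137),z-.006)[:2]-O; print('pan start y',Y@e)
```

```text
0.068 scene 0.012331006629548705 0.08360260218749947 wrist near edge+28 0.01583122668838578 0.0869370919814601
pan start y 0.0363785069963603
0.07 scene 0.013298395263609725 0.08445066832828745 wrist near edge+28 0.01576218042695975 0.08638436372067858
pan start y 0.03593092783555131
0.072 scene 0.014265783897670747 0.08529873446907535 wrist near edge+28 0.015693134165533827 0.08583163545989711
pan start y 0.03548334867474234
0.074 scene 0.015233172531731766 0.08614680060986332 wrist near edge+28 0.015624087904107794 0.08527890719911563
pan start y 0.03503576951393335
```

View pics/r.png

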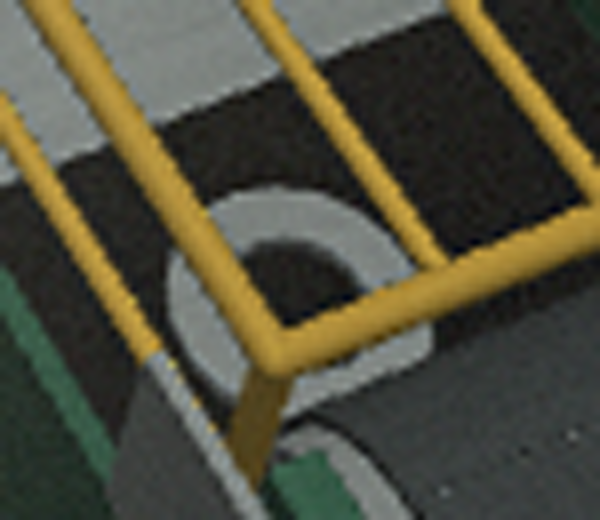

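Emit:
arm_command(slide=[[-79,-168,-321],[-79,-168,-321],[-79,-168,-321],[-79,-168,-321],[-79,-168,-321],[-79,-168,-321],[-79,-168,-321],[-79,-168,-321],[-79,-168,-321],[-79,-168,-321]], rotation=[[0,0,-8],[0,0,-16],[0,0,-24],[0,0,-32],[0,0,-40],[0,0,-48],[0,0,-56],[0,0,-64.2],[0,0,-64.2],[0,0,-64.2]], claw=[1,1,1,1,1,1,1,1,1,1])

```text
clock: 3.2
tool_pos: [0.4492, -0.1203, 0.0605]
ee_rot: [-179.9, -0.0, 19.4]
wrist_force: [0.4, 0.6, 0.0]
opening: 1.0
```

Run:
```python
from h import *
s=env.read_state(); print(s['tool_pos'],s['ee_rot'],s['wrist_force'])
snap('wrist','w2.png')
```

```text
[ 0.4492 -0.1203  0.0605] [-179.919    -0.0103   19.3618] [0.3888 0.593  0.0224]
```

View pics/w2.png

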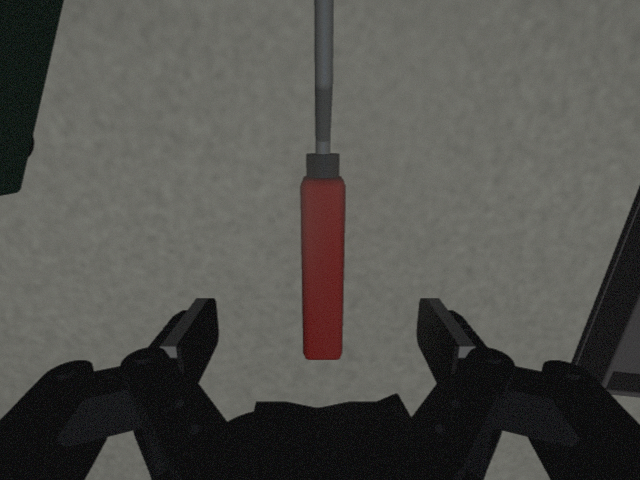

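Emit:
arm_command(slide=[[0,0,-40],[0,0,-57],[0,0,-57],[0,0,-57],[0,0,-57],[0,0,-57],[0,0,-57],[0,0,-57],[0,0,-57],[0,0,-57]], rotation=[[0,0,0],[0,0,0],[0,0,0],[0,0,0],[0,0,0],[0,0,0],[0,0,0],[0,0,0],[0,0,0],[0,0,0]], claw=[1,1,1,-1,-1,-1,-1,-1,-1,-1])

```text
clock: 4.25
tool_pos: [0.4508, -0.1206, 0.0052]
ee_rot: [179.9, -0.2, 19.4]
wrist_force: [-0.8, 0.3, 10.3]
opening: 0.267
```

Emit:
arm_command(slide=[[0,0,40],[0,0,80],[5,-20,115],[12,-50,115],[19,-80,115],[26,-110,115],[33,-140,115],[40,-170,115],[48,-208,115],[48,-208,115]], rotation=[[0,0,0],[0,0,0],[0,0,8],[0,0,16],[0,0,24],[0,0,32],[0,0,40],[0,0,48],[0,0,56],[0,0,64]], claw=[-1,-1,-1,-1,-1,-1,-1,-1,-1,-1])

```text
clock: 5.25
tool_pos: [0.5005, -0.3341, 0.1207]
ee_rot: [179.7, 0.1, 83.6]
wrist_force: [-0.1, 0.8, -1.7]
opening: 0.267
```

Run:
```python
from h import *
s=env.read_state(); print(s['tool_pos'],s['ee_rot'],s['wrist_force'],s['opening'])
snap('scene','s3.png');snap('side','e3.png')
im,p=snap('wrist','w3.png'); json.dump({k:np.array(v).tolist() for k,v in p.items()},open('w3.json','w'))
s=env.read_state(); print(s['tool_pos'],s['ee_rot'],s['wrist_force'],s['ft_torque'])
a=cv2.imread('pics/s3.png');b=cv2.imread('pics/e3.png')
cv2.imwrite('pics/m3.png',np.hstack([cv2.resize(a[190:350,260:460],None,fx=2,fy=2,interpolation=cv2.INTER_CUBIC),cv2.resize(b[180:340,220:420],None,fx=2,fy=2,interpolation=cv2.INTER_CUBIC)]))
```

```text
[ 0.5005 -0.3341  0.1207] [179.7245   0.0594  83.5787] [-0.0616  0.7637 -1.7183] 0.26659666894851985
[ 0.4981 -0.3283  0.1198] [-179.9936   -0.226    83.1728] [-0.1401  0.4709 -1.4973] [-0.1031  0.036  -0.0049]
```

View pics/m3.png

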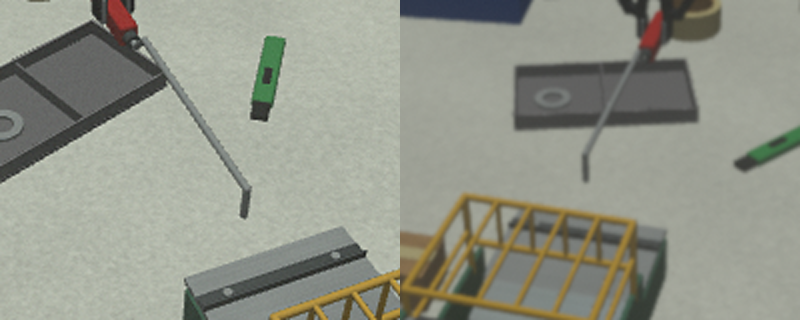

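View pics/w3.png

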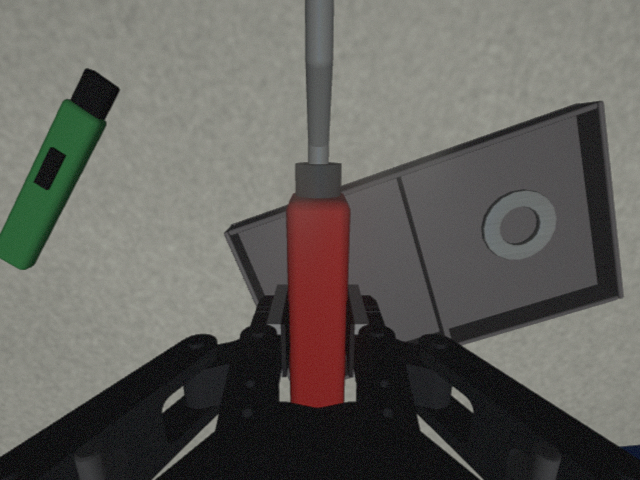

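Run:
```python
from h import *
snap('scene','s4.png');snap('side','e4.png')
s=env.read_state(); print(s['tool_pos'],s['ee_rot'],s['wrist_force'],s['ft_torque'])
a=cv2.imread('pics/s4.png');b=cv2.imread('pics/e4.png')
cv2.imwrite('pics/m4.png',np.hstack([cv2.resize(a[260:320,355:405],None,fx=8,fy=8,interpolation=cv2.INTER_CUBIC),cv2.resize(b[235:295,285:335],None,fx=8,fy=8,interpolation=cv2.INTER_CUBIC)]))
```

```text
[ 0.4981 -0.3275  0.1199] [-179.9915   -0.2269   83.2134] [ 0.5729  0.5113 -2.0802] [-0.0757 -0.0016 -0.0155]
```

View pics/m4.png

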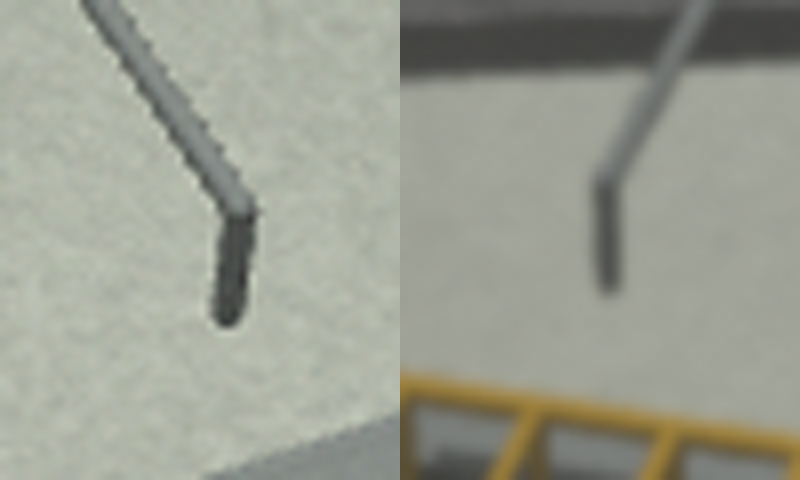

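Run:
```python
from h import *
S=vision.camera_params('scene');D=vision.camera_params('side')
O=np.array([.5435,.188]);Y=np.array([.115,.9934]);X=np.array([.9934,-.115]); T=np.array([.4981,-.3275,.1199])
for n,a,b in [('tip',(383.1,300.9),(311.2,271.6)),('elb',(385.6,286),(310.5,257.9))]:
    x,e=tri([ray(S,*a),ray(D,*b)]);d=x-T
    print(n,x,e,'rel',d,'len',np.hypot(*d[:2]),np.degrees(np.arctan2(d[1],d[0])),'conv',X@(x[:2]-O),Y@(x[:2]-O))
```

```text
tip [0.5401 0.0166 0.1128] [np.float64(0.05459506451125482), np.float64(0.054595064511423014)] rel [ 0.042   0.3441 -0.0071] len 0.34660997756364087 83.04847277099816 conv 0.01628820383014307 -0.1707032390987831
elb [0.5398 0.018  0.1543] [np.float64(1.1346602013774818), np.float64(1.1346602013774127)] rel [0.0417 0.3455 0.0344] len 0.3479991724113953 83.12070293266198 conv 0.01585792972310822 -0.16931163314852168
```

Emit:
arm_command(slide=[[0,0,-21],[0,0,-21],[2,20,-21],[5,40,-21],[7,60,-21],[9,80,-21],[11.5,100,-21],[14,120,-21],[14,120,-21],[14,120,-21]], rotation=[[0,0,0],[0,0,0],[0,0,0],[0,0,0],[0,0,0],[0,0,0],[0,0,0],[0,0,0],[0,0,0],[0,0,0]], claw=[-1,-1,-1,-1,-1,-1,-1,-1,-1,-1])

```text
clock: 6.5
tool_pos: [0.5123, -0.2065, 0.0996]
ee_rot: [180.0, -0.2, 83.3]
wrist_force: [-0.5, -0.2, -1.0]
opening: 0.265
```

Run:
```python
from h import *
snap('scene','s5.png');snap('side','e5.png')
s=env.read_state(); print(s['tool_pos'],s['ee_rot'],s['wrist_force'],s['ft_torque'])
a=cv2.imread('pics/s5.png');b=cv2.imread('pics/e5.png')
cv2.imwrite('pics/m5.png',np.hstack([cv2.resize(a[300:400,360:460],None,fx=4,fy=4,interpolation=cv2.INTER_CUBIC),cv2.resize(b[265:365,240:340],None,fx=4,fy=4,interpolation=cv2.INTER_CUBIC)]))
```

```text
[ 0.5124 -0.2077  0.0994] [179.9578  -0.1925  83.2148] [-0.0206  0.0247 -0.4633] [-0.0697  0.0197  0.0062]
```

View pics/m5.png

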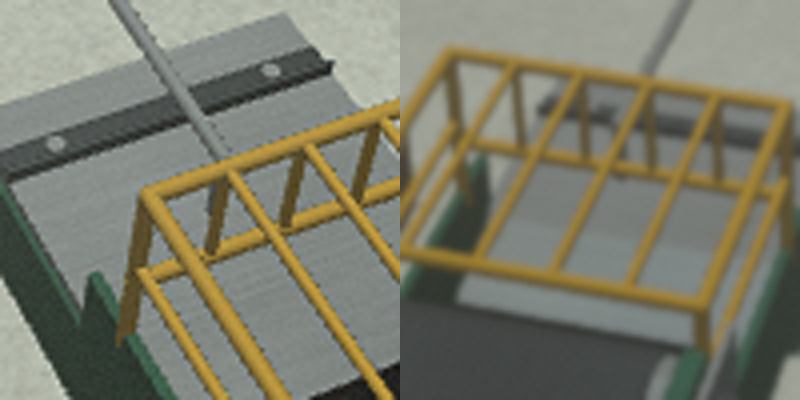

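Emit:
arm_command(slide=[[2.3,20,0],[4.6,40,0],[7,60,0],[9.2,80,0],[11.5,100,0],[14,120,0],[15.5,134,0],[15.5,134,0],[15.5,134,0],[15.5,134,0]], rotation=[[0,0,0],[0,0,0],[0,0,0],[0,0,0],[0,0,0],[0,0,0],[0,0,0],[0,0,0],[0,0,0],[0,0,0]], claw=[-1,-1,-1,-1,-1,-1,-1,-1,-1,-1])

```text
clock: 7.6
tool_pos: [0.528, -0.0747, 0.0995]
ee_rot: [179.9, -0.2, 83.2]
wrist_force: [-0.2, 0.1, -1.9]
opening: 0.267
```

Run:
```python
from h import *
snap('scene','s6.png')
s=env.read_state(); print(s['tool_pos'],s['ee_rot'],s['wrist_force'],s['ft_torque'])
a=cv2.imread('pics/s6.png')
cv2.imwrite('pics/m6.png',cv2.resize(a[350:450,400:500],None,fx=6,fy=6,interpolation=cv2.INTER_CUBIC))
```

```text
[ 0.528  -0.0747  0.0995] [179.9433  -0.1732  83.1649] [ 0.1058 -0.2238 -1.3157] [-0.1023 -0.0112  0.0173]
```

View pics/m6.png

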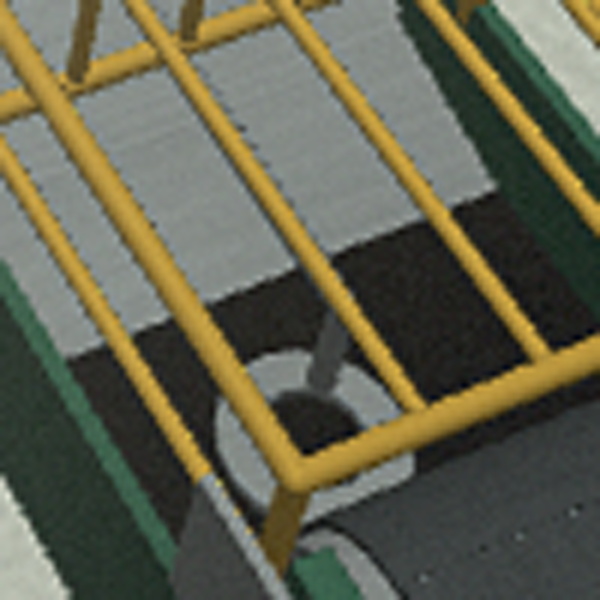

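Run:
```python
from h import *
S=vision.camera_params('scene')
O=np.array([.5435,.188]);Y=np.array([.115,.9934]);X=np.array([.9934,-.115])
T=np.array([.528,-.0747,.0995]); t=T+[.042,.3441,-.0071]; print(t, X@(t[:2]-O),Y@(t[:2]-O),proj(S,t))
d=t.copy();d[2]=.066;print(proj(S,d))
r=np.array([*(O+X*.0155+Y*.0855),.070]);print(proj(S,r))
```

```text
[0.57   0.2694 0.0924] 0.016964100000000072 0.08391026000000003 [452.5178 414.873 ]
[449.7696 423.2247]
[451.4377 422.4829]
```

Emit:
arm_command(slide=[[-1,1,-5],[-1,1,-10],[-1,1,-15],[-1,1,-19],[-1,1,-22],[-1,1,-25],[-1,1,-27],[-1,1,-28],[-1,1,-28],[-1,1,-28]], rotation=[[0,0,0],[0,0,0],[0,0,0],[0,0,0],[0,0,0],[0,0,0],[0,0,0],[0,0,0],[0,0,0],[0,0,0]], claw=[-1,-1,-1,-1,-1,-1,-1,-1,-1,-1])

```text
clock: 8.65
tool_pos: [0.5271, -0.0737, 0.0716]
ee_rot: [179.9, -0.2, 83.2]
wrist_force: [0.1, 0.0, -1.4]
opening: 0.265
```

Run:
```python
from h import *
s=env.read_state(); print(s['wrist_force'],s['ft_torque'])
snap('scene','s7.png')
s=env.read_state(); print(s['tool_pos'],s['ee_rot'],s['wrist_force'],s['ft_torque'])
a=cv2.imread('pics/s7.png')
cv2.imwrite('pics/m7.png',cv2.resize(a[350:450,400:500],None,fx=6,fy=6,interpolation=cv2.INTER_CUBIC))
```

```text
[ 0.1256  0.0495 -1.3816] [-0.1436  0.0044 -0.0383]
[ 0.5271 -0.0737  0.0716] [179.9276  -0.1717  83.1646] [-1.3867  0.2869 -2.1777] [-0.1585 -0.0224 -0.0083]
```

View pics/m7.png

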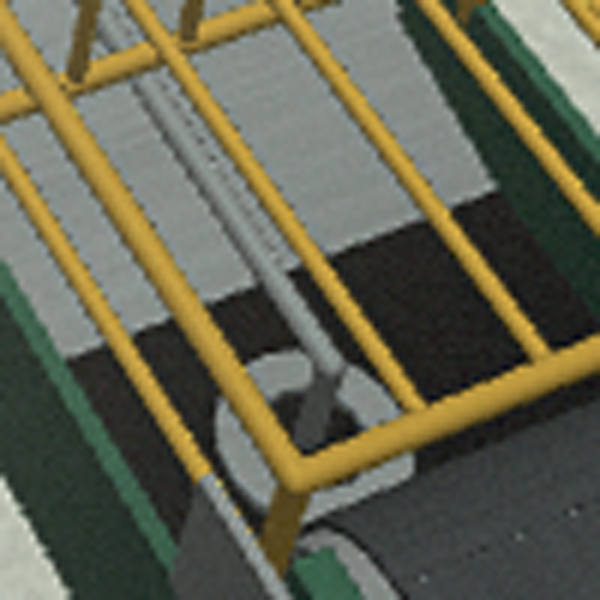

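Emit:
arm_command(slide=[[0,0,-0.5],[0,0,-1],[0,0,-1.5],[0,0,-2],[0,0,-2.5],[0,0,-3],[0,0,-3],[0,0,-3],[0,0,-3],[0,0,-3]], rotation=[[0,0,0],[0,0,0],[0,0,0],[0,0,0],[0,0,0],[0,0,0],[0,0,0],[0,0,0],[0,0,0],[0,0,0]], claw=[-1,-1,-1,-1,-1,-1,-1,-1,-1,-1])

```text
clock: 9.7
tool_pos: [0.5271, -0.0737, 0.0686]
ee_rot: [179.9, -0.2, 83.2]
wrist_force: [0.8, -0.5, -1.1]
opening: 0.265
```

Run:
```python
from h import *
s=env.read_state(); print(s['tool_pos'],s['wrist_force'],s['ft_torque'])
```

```text
[ 0.5271 -0.0737  0.0686] [ 0.7645 -0.506  -1.1139] [ 0.0486 -0.0607  0.0197]
```

Emit:
arm_command(slide=[[-0.7,-6,-1],[-1.4,-12,-1],[-2.1,-18,-1],[-2.8,-24,-1],[-3.5,-30,-1],[-4.1,-36,-1],[-4.8,-42,-1],[-5.5,-48,-1],[-6.2,-54,0.2],[-6.9,-60,1.7]], rotation=[[0,0,0],[0,0,0],[0,0,0],[0,0,0],[0,0,0],[0,0,0],[0,0,0],[0,0,0],[0,0,0],[0,0,0]], claw=[-1,-1,-1,-1,-1,-1,-1,-1,-1,-1])

```text
clock: 10.7
tool_pos: [0.5201, -0.134, 0.0704]
ee_rot: [179.9, -0.2, 83.2]
wrist_force: [-0.1, 1.7, -0.4]
opening: 0.269
```

Run:
```python
from h import *
s=env.read_state(); print(s['tool_pos'],s['wrist_force'],s['ft_torque'])
snap('scene','s8.png')
s=env.read_state(); print(s['tool_pos'],s['ee_rot'],s['wrist_force'],s['ft_torque'])
a=cv2.imread('pics/s8.png')
cv2.imwrite('pics/m8.png',cv2.resize(a[330:430,380:480],None,fx=6,fy=6,interpolation=cv2.INTER_CUBIC))
```

```text
[ 0.5201 -0.134   0.0704] [-0.0553  1.6739 -0.4001] [ 0.6235 -0.0886  0.0016]
[ 0.5204 -0.1351  0.0707] [179.8947  -0.1268  83.1682] [-1.0889 -1.5099  0.0525] [ 0.3527 -0.0214  0.0385]
```

View pics/m8.png

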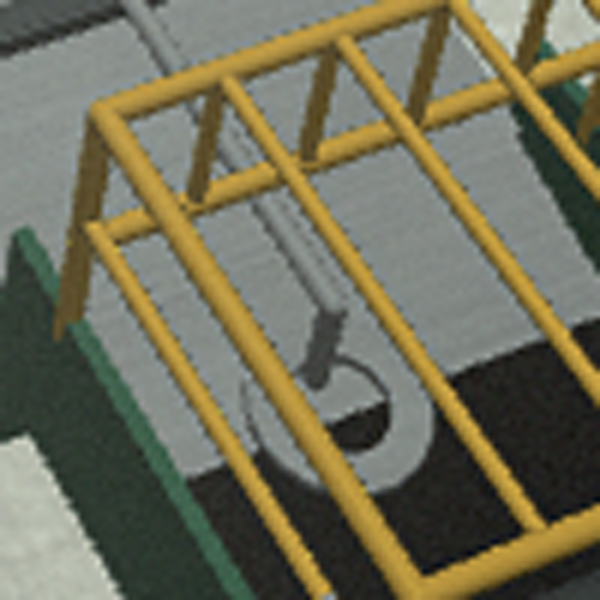

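Emit:
arm_command(slide=[[-0.7,-6,1.5],[-1.4,-12,3],[-2.1,-18,4.5],[-2.8,-24,6],[-3.5,-30,7.5],[-4.1,-36,9],[-4.8,-42,10.5],[-5.5,-48,11],[-6.2,-54,11],[-6.9,-60,11]], rotation=[[0,0,0],[0,0,0],[0,0,0],[0,0,0],[0,0,0],[0,0,0],[0,0,0],[0,0,0],[0,0,0],[0,0,0]], claw=[-1,-1,-1,-1,-1,-1,-1,-1,-1,-1])

```text
clock: 11.75
tool_pos: [0.5134, -0.1957, 0.0817]
ee_rot: [179.9, -0.1, 83.2]
wrist_force: [0.0, 1.4, -1.0]
opening: 0.27
```

Run:
```python
from h import *
s=env.read_state(); print(s['tool_pos'],s['wrist_force'],s['ft_torque'])
snap('scene','s9.png')
s=env.read_state(); print(s['tool_pos'],s['ee_rot'],s['wrist_force'],s['ft_torque'])
a=cv2.imread('pics/s9.png')
cv2.imwrite('pics/m9.png',cv2.resize(a[290:390,350:450],None,fx=6,fy=6,interpolation=cv2.INTER_CUBIC))
```

```text
[ 0.5134 -0.1957  0.0817] [ 0.0295  1.3839 -1.047 ] [ 0.5648 -0.0856 -0.0071]
[ 0.5135 -0.1968  0.0817] [179.8723  -0.0656  83.1683] [ 1.2639 -1.584   0.5999] [0.2663 0.0487 0.0791]
```

View pics/m9.png

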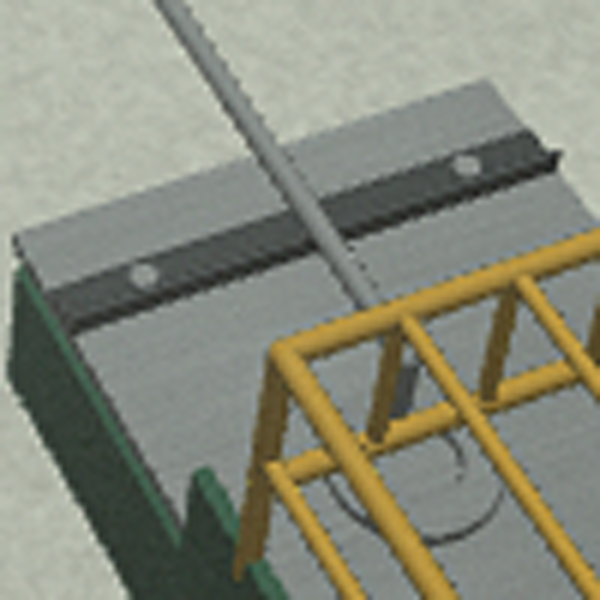

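Emit:
arm_command(slide=[[-0.7,-6,0],[-1.4,-12,0],[-2.1,-18,0],[-2.8,-24,0],[-3.5,-30,0],[-4.1,-36,0],[-4.7,-41,0],[-5,-43,0],[-5,-43,0],[-5,-43,0]], rotation=[[0,0,0],[0,0,0],[0,0,0],[0,0,0],[0,0,0],[0,0,0],[0,0,0],[0,0,0],[0,0,0],[0,0,0]], claw=[-1,-1,-1,-1,-1,-1,-1,-1,-1,-1])

```text
clock: 12.8
tool_pos: [0.5087, -0.2402, 0.0818]
ee_rot: [179.8, -0.0, 83.2]
wrist_force: [-0.7, -1.0, -0.2]
opening: 0.266
```

Run:
```python
from h import *
s=env.read_state(); print(s['tool_pos'],s['wrist_force'],s['ft_torque'])
snap('scene','s10.png')
s=env.read_state(); print(s['tool_pos'],s['ee_rot'],s['wrist_force'],s['ft_torque'])
a=cv2.imread('pics/s10.png')
cv2.imwrite('pics/m10.png',cv2.resize(a[290:390,350:450],None,fx=6,fy=6,interpolation=cv2.INTER_CUBIC))
```

```text
[ 0.5087 -0.2402  0.0818] [-0.7298 -1.0113 -0.1702] [ 0.2932 -0.0195  0.0141]
[ 0.5087 -0.2401  0.0819] [179.8458  -0.0314  83.1759] [-0.1855 -0.7498  0.6056] [ 0.3135 -0.0201 -0.046 ]
```

View pics/m10.png

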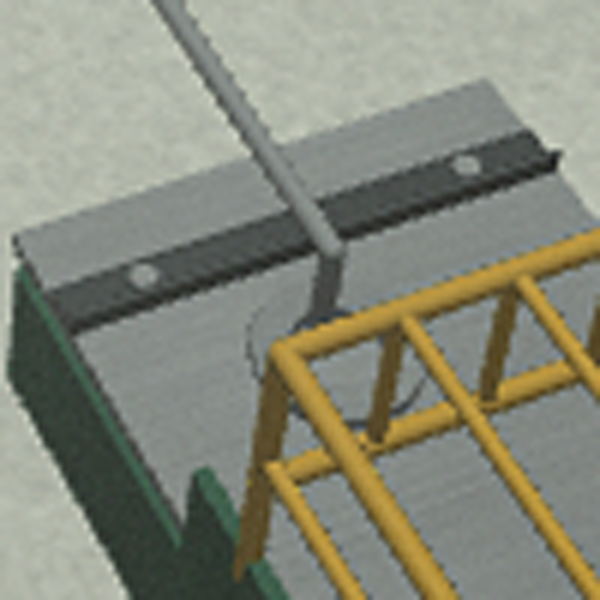

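Emit:
arm_command(slide=[[-0.1,-1,0],[-0.2,-2,0],[-0.3,-3,0],[-0.5,-4,0],[-0.6,-5,0],[-0.7,-6,0],[-0.7,-6,0],[-0.7,-6,0],[-0.7,-6,0],[-0.7,-6,0]], rotation=[[0,0,0],[0,0,0],[0,0,0],[0,0,0],[0,0,0],[0,0,0],[0,0,0],[0,0,0],[0,0,0],[0,0,0]], claw=[-1,-1,-1,-1,-1,-1,-1,-1,-1,-1])

```text
clock: 13.85
tool_pos: [0.5081, -0.2463, 0.0819]
ee_rot: [179.8, -0.0, 83.2]
wrist_force: [-0.3, -0.4, 0.1]
opening: 0.272
```

```bash
cat > f.py <<'E'
from h import *
import sys
F=[];M=[]
for i in range(int(sys.argv[1])):
    s=env.read_state();F.append(s['wrist_force']);M.append(s['ft_torque'])
    im=vision.camera('scene')
s=env.read_state();F.append(s['wrist_force']);M.append(s['ft_torque'])
cv2.imwrite('pics/'+sys.argv[2],cv2.resize(cv2.cvtColor(im,cv2.COLOR_RGB2BGR)[290:390,350:450],None,fx=6,fy=6,interpolation=cv2.INTER_CUBIC))
print(s['clock'],s['tool_pos'],np.mean(F,0),np.std(F,0),np.mean(M,0))
E
python3 f.py 4 m11.png
```

```text
14.05 [ 0.5081 -0.2463  0.0819] [-0.4368 -0.8708  0.149 ] [0.3198 0.3642 0.1921] [ 0.3115 -0.0117  0.0441]
```

View pics/m11.png

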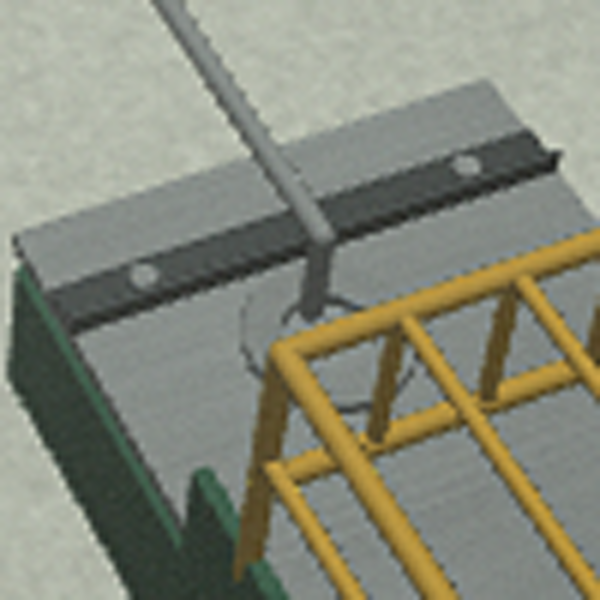

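Emit:
arm_command(slide=[[-0.1,-0.5,0],[-0.1,-1,0],[-0.2,-1.5,0],[-0.2,-2,0],[-0.3,-2.5,0],[-0.3,-2.8,0],[-0.3,-3,0],[-0.3,-3,0],[-0.3,-3,0],[-0.3,-3,0]], rotation=[[0,0,0],[0,0,0],[0,0,0],[0,0,0],[0,0,0],[0,0,0],[0,0,0],[0,0,0],[0,0,0],[0,0,0]], claw=[-1,-1,-1,-1,-1,-1,-1,-1,-1,-1])

```text
clock: 15.05
tool_pos: [0.5078, -0.2493, 0.0819]
ee_rot: [179.8, -0.0, 83.2]
wrist_force: [-0.2, 0.3, 0.0]
opening: 0.267
```

```bash
python3 f.py 3 m12.png
```

```text
15.2 [ 0.5078 -0.2493  0.0819] [-0.2051  0.9494  0.2615] [0.19   0.6974 0.1993] [ 0.5918 -0.048   0.0373]
```

View pics/m12.png

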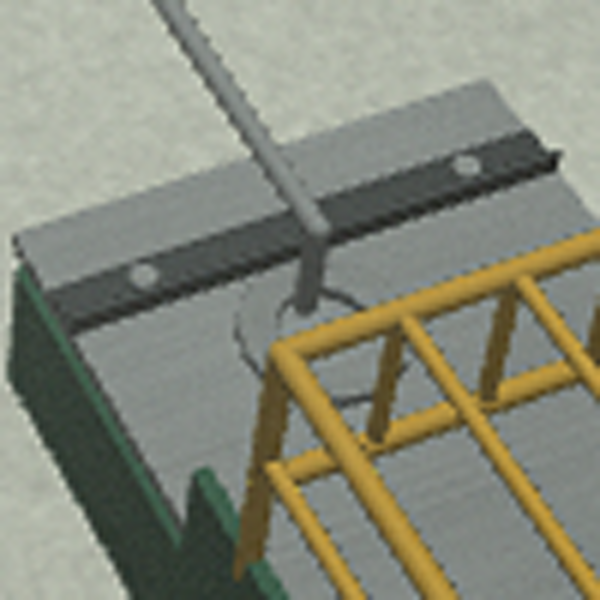

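Emit:
arm_command(slide=[[0,-0.2,0],[0,-0.4,0],[-0.1,-0.6,0],[-0.1,-0.8,0],[-0.1,-1,0],[-0.1,-1,0],[-0.1,-1,0],[-0.1,-1,0],[-0.1,-1,0],[-0.1,-1,0]], rotation=[[0,0,0],[0,0,0],[0,0,0],[0,0,0],[0,0,0],[0,0,0],[0,0,0],[0,0,0],[0,0,0],[0,0,0]], claw=[-1,-1,-1,-1,-1,-1,-1,-1,-1,-1])

```text
clock: 16.2
tool_pos: [0.5078, -0.2504, 0.082]
ee_rot: [179.8, -0.0, 83.2]
wrist_force: [0.5, 0.6, -0.0]
opening: 0.269
```

```bash
python3 f.py 3 m13.png
```

```text
16.35 [ 0.5078 -0.2503  0.0819] [ 0.065   0.8499 -0.547 ] [0.2317 0.2883 0.422 ] [ 0.5624 -0.0684  0.0199]
```

Force unchanged: still sliding. Continue in small steps.

Emit:
arm_command(slide=[[0,-0.2,0],[0,-0.4,0],[-0.1,-0.6,0],[-0.1,-0.8,0],[-0.1,-1,0],[-0.1,-1.2,0],[-0.1,-1.2,0],[-0.1,-1.2,0],[-0.1,-1.2,0],[-0.1,-1.2,0]], rotation=[[0,0,0],[0,0,0],[0,0,0],[0,0,0],[0,0,0],[0,0,0],[0,0,0],[0,0,0],[0,0,0],[0,0,0]], claw=[-1,-1,-1,-1,-1,-1,-1,-1,-1,-1])

```text
clock: 17.35
tool_pos: [0.5076, -0.2515, 0.0819]
ee_rot: [179.8, -0.0, 83.2]
wrist_force: [-0.2, 1.7, -1.1]
opening: 0.268
```

```bash
python3 f.py 2 m14.png
```

```text
17.45 [ 0.5076 -0.2515  0.0819] [-0.1952  1.8902 -0.8738] [0.4184 0.2597 0.2613] [ 0.6787 -0.053   0.0022]
```

View pics/m14.png

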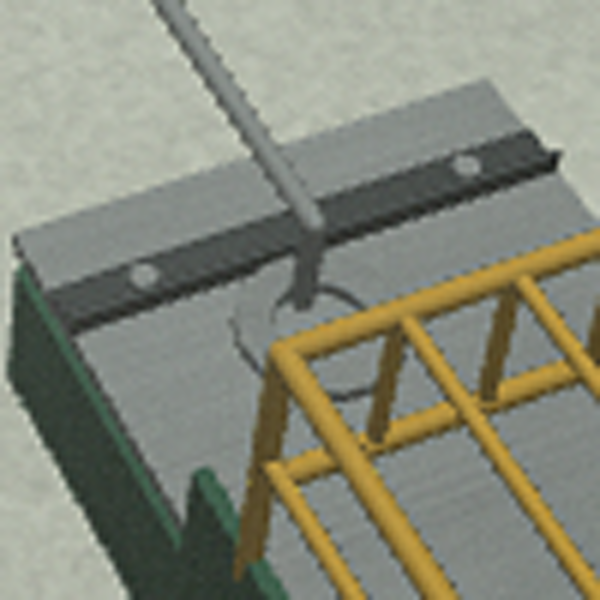

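Emit:
arm_command(slide=[[0,-0.2,0],[0,-0.4,0],[-0.1,-0.5,0],[-0.1,-0.6,0],[-0.1,-0.7,0],[-0.1,-0.7,0],[-0.1,-0.7,0],[-0.1,-0.7,0],[-0.1,-0.7,0],[-0.1,-0.7,0]], rotation=[[0,0,0],[0,0,0],[0,0,0],[0,0,0],[0,0,0],[0,0,0],[0,0,0],[0,0,0],[0,0,0],[0,0,0]], claw=[-1,-1,-1,-1,-1,-1,-1,-1,-1,-1])

```text
clock: 18.45
tool_pos: [0.5074, -0.2519, 0.0819]
ee_rot: [179.8, -0.0, 83.2]
wrist_force: [1.0, 4.8, -0.2]
opening: 0.271
```

```bash
python3 f.py 2 m15.png
```

```text
18.55 [ 0.5074 -0.2519  0.0818] [ 0.9674  5.1953 -0.2352] [0.2352 0.2602 0.2919] [ 1.2414 -0.1964 -0.0481]
```

View pics/m15.png

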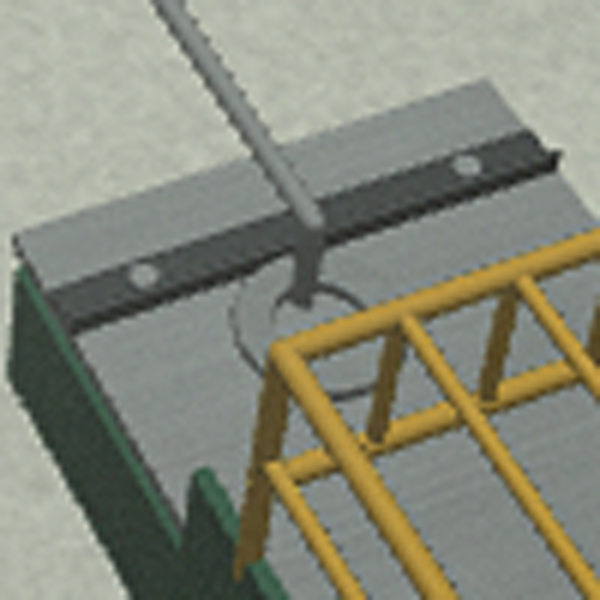

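Emit:
arm_command(slide=[[0.2,2,0],[0.6,5,0],[0.9,8,0],[0.9,8,4],[0.9,8,15],[0.9,8,30],[0.9,8,42],[-3,-30,42],[-9,-76,42],[-9,-76,42]], rotation=[[0,0,0],[0,0,0],[0,0,0],[0,0,0],[0,0,0],[0,0,0],[0,0,0],[0,0,0],[0,0,0],[0,0,0]], claw=[-1,-1,-1,-1,-1,-1,-1,-1,-1,-1])

```text
clock: 19.55
tool_pos: [0.4993, -0.3342, 0.1255]
ee_rot: [179.6, 0.3, 83.0]
wrist_force: [0.5, 0.9, -1.2]
opening: 0.263
```

Run:
```python
from h import *
snap('scene','s16.png')
s=env.read_state(); print(s['tool_pos'],s['ee_rot'],s['wrist_force'],s['ft_torque'])
a=cv2.imread('pics/s16.png')
cv2.imwrite('pics/m16.png',cv2.resize(a[240:400,320:480],None,fx=5,fy=3.75,interpolation=cv2.INTER_CUBIC))
```

```text
[ 0.4988 -0.3312  0.125 ] [179.7208   0.0947  83.0054] [ 0.2079  0.948  -0.288 ] [-0.0681  0.0431 -0.0444]
```

View pics/m16.png

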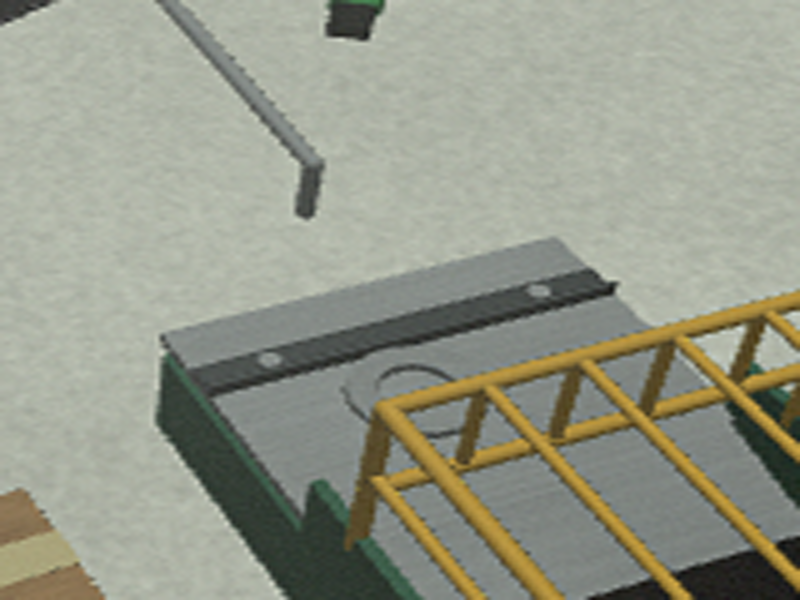

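Emit:
arm_command(slide=[[-6,25,0],[-12,50,0],[-18,75,0],[-25,100,0],[-31,125,0],[-37,150,0],[-43,175,0],[-50,201,0],[-50,201,-40],[-50,201,-80]], rotation=[[0,0,-8],[0,0,-16],[0,0,-24],[0,0,-32],[0,0,-40],[0,0,-48],[0,0,-56],[0,0,-64],[0,0,-64],[0,0,-64]], claw=[-1,-1,-1,-1,-1,-1,-1,-1,-1,-1])

```text
clock: 20.6
tool_pos: [0.4499, -0.1292, 0.0459]
ee_rot: [179.6, -0.1, 19.1]
wrist_force: [0.1, 0.3, -1.9]
opening: 0.264
```

Run:
```python
from h import *
snap('scene','s17.png')
s=env.read_state(); print(s['tool_pos'],s['ee_rot'],s['wrist_force'],s['ft_torque'])
```

```text
[ 0.4458 -0.1278  0.04  ] [179.9773   0.352   19.0774] [-1.3895 -0.4821 -6.47  ] [ 0.002  -0.0495 -0.0126]
```

View pics/s17.png

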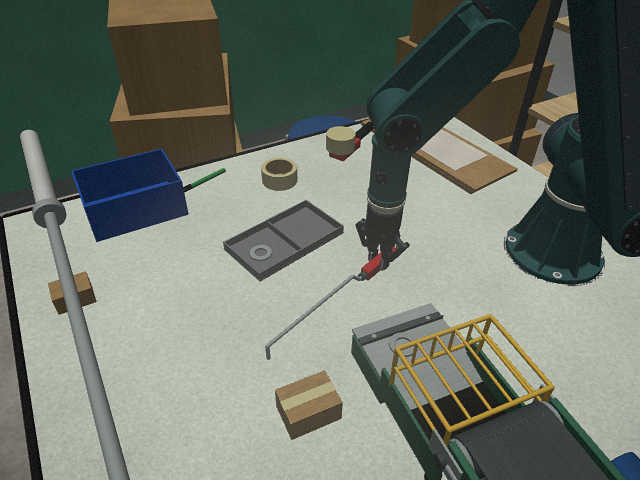

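Emit:
arm_command(slide=[[0,0,-12],[0,0,-22],[0,0,-30],[0,0,-34],[0,0,-34],[0,0,-34],[0,0,-34],[0,0,-34],[0,0,-34],[0,0,-34]], rotation=[[0,0,0],[0,0,0],[0,0,0],[0,0,0],[0,0,0],[0,0,0],[0,0,0],[0,0,0],[0,0,0],[0,0,0]], claw=[-1,-1,-1,-1,-1,-1,-1,0,1,1])

```text
clock: 21.65
tool_pos: [0.4459, -0.1279, 0.0062]
ee_rot: [180.0, 0.3, 19.1]
wrist_force: [-0.3, -0.4, -0.5]
opening: 0.766
```

Emit:
arm_command(slide=[[0,0,0],[0,0,0],[0,0,0],[0,0,10],[0,0,30],[0,0,60],[0,0,100],[0,0,150],[0,0,200],[0,0,200]], rotation=[[0,0,0],[0,0,0],[0,0,0],[0,0,0],[0,0,0],[0,0,0],[0,0,0],[0,0,0],[0,0,0],[0,0,0]], claw=[1,1,1,1,1,1,1,1,1,1])

```text
clock: 22.65
tool_pos: [0.45, -0.1297, 0.2134]
ee_rot: [179.4, -0.2, 19.1]
wrist_force: [1.2, -0.6, 0.8]
opening: 1.003
```

Run:
```python
from h import *
snap('side','e18.png')
s=env.read_state(); print(s['tool_pos'],s['ee_rot'],s['wrist_force'],s['ft_torque'])
snap('scene','s18.png')
a=cv2.imread('pics/s18.png');b=cv2.imread('pics/e18.png')
cv2.imwrite('pics/m18.png',np.hstack([cv2.resize(a[220:380,250:450],None,fx=2,fy=2,interpolation=cv2.INTER_CUBIC),cv2.resize(b[220:380,200:400],None,fx=2,fy=2,interpolation=cv2.INTER_CUBIC)]))
```

```text
[ 0.4483 -0.1289  0.2104] [179.6172  -0.0269  19.0788] [ 0.2568  0.2891 -0.0166] [ 0.0241 -0.0313  0.0063]
```

View pics/m18.png

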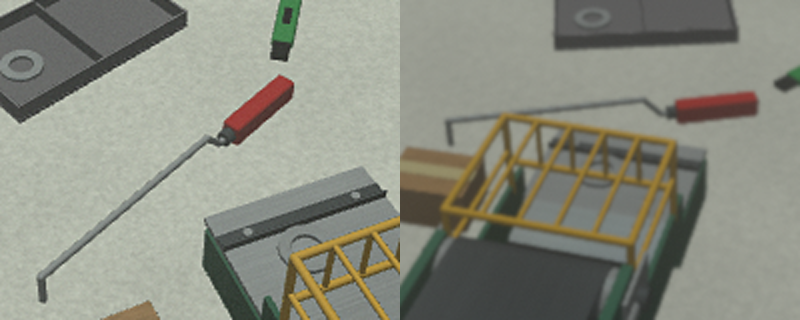

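Run:
```python
import cv2
a=cv2.imread('pics/s17.png')
cv2.imwrite('pics/m19.png',cv2.convertScaleAbs(cv2.resize(a[140:290,330:450],None,fx=4,fy=4,interpolation=cv2.INTER_CUBIC),alpha=2.2,beta=20))
```

```text
(no output)
```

View pics/m19.png

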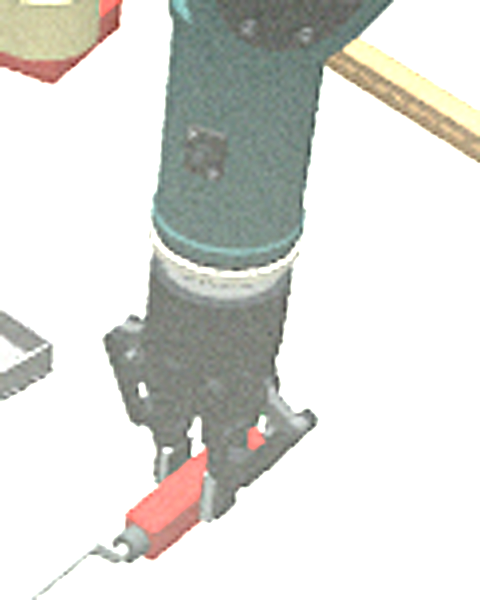

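Emit:
arm_command(slide=[[0,0,20],[10,23,20],[25,55,20],[40,90,20],[55,125,20],[70,160,20],[85,195,20],[102,232,20],[102,232,10],[102,232,10]], rotation=[[0,0,8],[0,0,16],[0,0,24],[0,0,32],[0,0,40],[0,0,48],[0,0,56],[0,0,64],[0,0,64],[0,0,64]], claw=[1,1,1,1,1,1,1,1,1,1])

```text
clock: 23.75
tool_pos: [0.5463, 0.1043, 0.2151]
ee_rot: [-179.8, 0.3, 83.1]
wrist_force: [-0.5, -0.9, -0.2]
opening: 1.003
```

Run:
```python
from h import *
vision.camera('side')
p=vision.camera_params('wrist'); json.dump({k:np.array(v).tolist() for k,v in p.items()},open('w20.json','w'))
s=env.read_state(); print(s['tool_pos'],s['ee_rot'])
snap('wrist','w20.png')
```

```text
[0.5464 0.1035 0.2158] [-179.8888    0.257    83.0536]
```

View pics/w20.png

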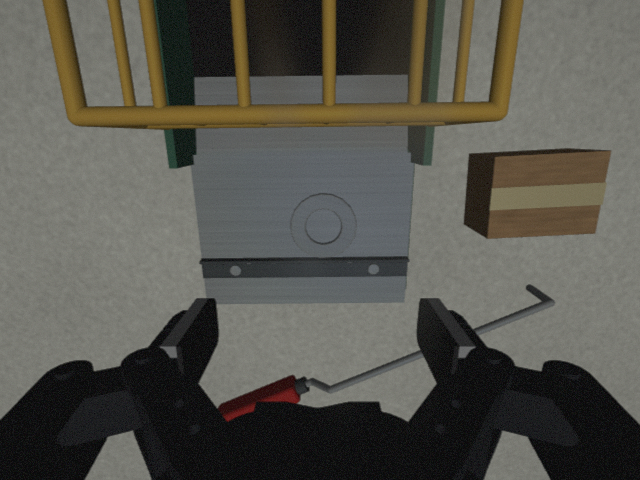

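Run:
```python
from h import *
P=json.load(open('w20.json'))
g=cv2.cvtColor(cv2.imread('pics/w20.png'),cv2.COLOR_BGR2GRAY)
c=cv2.HoughCircles(cv2.GaussianBlur(g,(3,3),0)[180:262,270:380],cv2.HOUGH_GRADIENT,1,30,param1=60,param2=12,minRadius=28,maxRadius=38); print(c)
print(plane(P,323.5,225.5,.0845)); 
for q in [(291,226),(356.5,225)]: print(plane(P,*q,.0845))
cv2.imwrite('pics/m20.png',cv2.resize(g[180:290,270:380],None,fx=5,fy=5,interpolation=cv2.INTER_CUBIC))
```

```text
[[[54.5 47.5 33. ]]]
[0.5509 0.1066 0.0845]
[0.5242 0.1094 0.0845]
[0.5781 0.1038 0.0845]
```

View pics/m20.png

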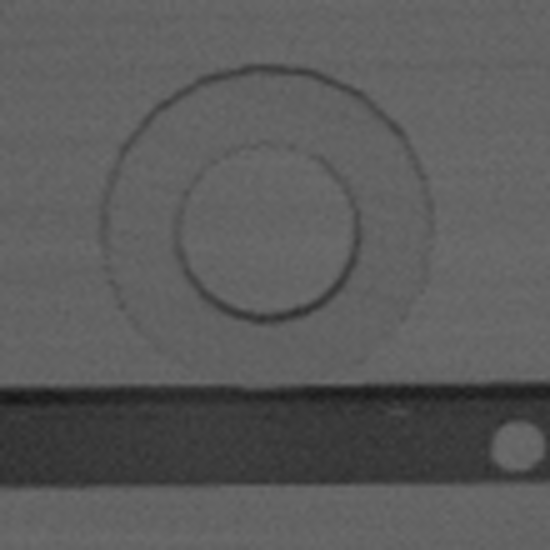

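Emit:
arm_command(slide=[[4.4,1.5,-20],[4.4,1.5,-45],[4.4,1.5,-70],[4.4,1.5,-95],[4.4,1.5,-110],[4.4,1.5,-120],[4.4,1.5,-126],[4.4,1.5,-126],[4.4,1.5,-126],[4.4,1.5,-126]], rotation=[[0,0,0.3],[0,0,0.3],[0,0,0.3],[0,0,0.3],[0,0,0.3],[0,0,0.3],[0,0,0.3],[0,0,0.3],[0,0,0.3],[0,0,0.3]], claw=[0.52,0.52,0.52,0.52,0.52,0.52,0.52,0.52,0.52,0.52])

```text
clock: 24.85
tool_pos: [0.5519, 0.1045, 0.0914]
ee_rot: [179.9, 0.2, 83.3]
wrist_force: [0.2, 0.6, -0.2]
opening: 0.765
```

Run:
```python
from h import *
snap('scene','s21.png');snap('wrist','w21.png')
s=env.read_state(); print(s['tool_pos'],s['ee_rot'],s['wrist_force'],s['opening'])
a=cv2.imread('pics/s21.png')
cv2.imwrite('pics/m21.png',cv2.convertScaleAbs(cv2.resize(a[270:390,330:450],None,fx=5,fy=5,interpolation=cv2.INTER_CUBIC),alpha=1.6,beta=15))
cv2.imwrite('pics/n21.png',cv2.convertScaleAbs(cv2.imread('pics/w21.png'),alpha=1.8,beta=10))
```

```text
[0.5518 0.1046 0.0913] [179.9531   0.2254  83.3033] [ 0.3677  0.836  -0.0514] 0.7608706551781198
```

View pics/m21.png

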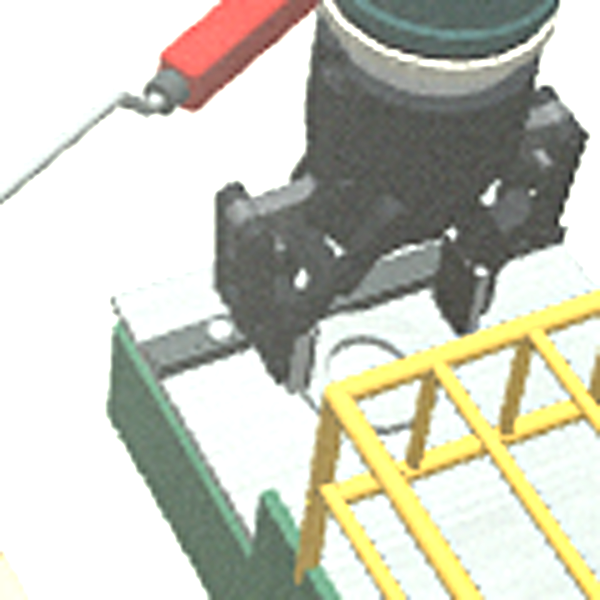

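View pics/n21.png

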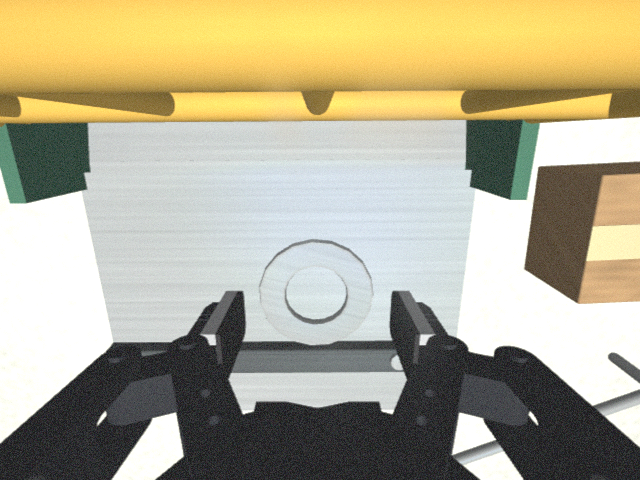

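Run:
```python
from h import *
P=vision.camera_params('wrist')
print(plane(P,316.3,291.5,.0845))
s=env.read_state();R=cv2.Rodrigues(np.array([0,0,0.]))[0]
Y=np.array([.1165,.9932,0]);X=np.array([.9932,-.1165,0]);T=s['tool_pos']
for dz in (-.0,.008,.013):
  for sy in (-.011,.011): print(dz,sy,proj(P,T+X*.0323+Y*sy+[0,0,dz]))
```

```text
[0.5511 0.1084 0.0845]
-0.0 -0.011 [387.0976 326.3193]
-0.0 0.011 [390.0347 283.4642]
0.008 -0.011 [390.5984 335.8866]
0.008 0.011 [393.8436 291.209 ]
0.013 -0.011 [392.9704 342.3693]
0.013 0.011 [396.4337 296.4755]
```

Emit:
arm_command(slide=[[-0.5,2.8,-4],[-0.5,2.8,-8],[-0.5,2.8,-12],[-0.5,2.8,-14],[-0.5,2.8,-16],[-0.5,2.8,-17],[-0.5,2.8,-18],[-0.5,2.8,-18],[-0.5,2.8,-18],[-0.5,2.8,-18]], rotation=[[0,0,0],[0,0,0],[0,0,0],[0,0,0],[0,0,0],[0,0,0],[0,0,0],[0,0,0],[0,0,0],[0,0,0]], claw=[0.52,0.52,0.52,0.52,0.52,0.52,0.52,0.52,0.52,0.52])

```text
clock: 25.95
tool_pos: [0.5514, 0.1074, 0.0734]
ee_rot: [179.9, 0.2, 83.3]
wrist_force: [-0.5, -0.2, 0.4]
opening: 0.758
```

Run:
```python
from h import *
snap('wrist','w22.png')
s=env.read_state(); print(s['tool_pos'],s['ee_rot'],s['wrist_force'],s['opening'])
cv2.imwrite('pics/n22.png',cv2.convertScaleAbs(cv2.imread('pics/w22.png'),alpha=1.8,beta=10))
```

```text
[0.5514 0.1074 0.0734] [179.9388   0.2222  83.3069] [0.5978 0.8036 0.6633] 0.7626270283850196
```

View pics/n22.png

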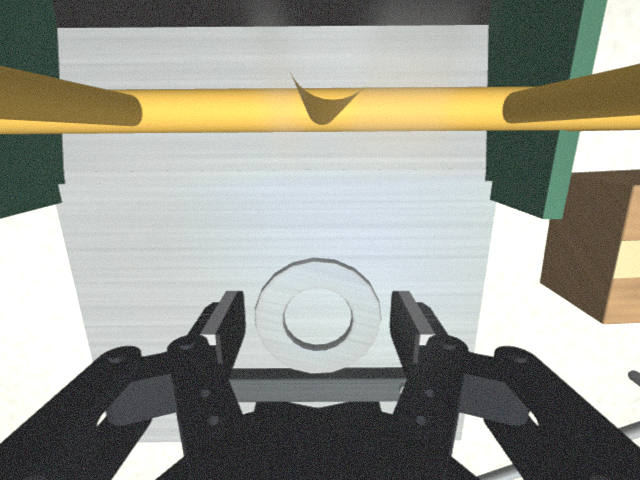

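Emit:
arm_command(slide=[[0,0,0],[0,0,0],[0,0,0],[0,0,0],[0,0,0],[0,0,0],[0,0,0],[0,0,0],[0,0,0],[0,0,0]], rotation=[[0,0,0],[0,0,0],[0,0,0],[0,0,0],[0,0,0],[0,0,0],[0,0,0],[0,0,0],[0,0,0],[0,0,0]], claw=[0.3,-1,-1,-1,-1,-1,-1,-1,-1,-1])

```text
clock: 27.0
tool_pos: [0.5519, 0.1075, 0.0755]
ee_rot: [179.9, 0.2, 83.3]
wrist_force: [-3.2, 0.4, 17.6]
opening: 0.615
```

Emit:
arm_command(slide=[[0,0,1],[0,0,2],[0,0,3],[0,0,4],[0,0,6],[0,0,8],[0,0,10],[0,0,12],[0,0,12],[0,0,12]], rotation=[[0,0,0],[0,0,0],[0,0,0],[0,0,0],[0,0,0],[0,0,0],[0,0,0],[0,0,0],[0,0,0],[0,0,0]], claw=[-1,-1,-1,-1,-1,-1,-1,-1,-1,-1])

```text
clock: 28.0
tool_pos: [0.5519, 0.1075, 0.0875]
ee_rot: [179.9, 0.2, 83.3]
wrist_force: [-0.3, 0.4, -1.0]
opening: 0.61
```

Run:
```python
from h import *
snap('wrist','w23.png')
s=env.read_state(); print(s['tool_pos'],s['ee_rot'],s['wrist_force'],s['opening'])
cv2.imwrite('pics/n23.png',cv2.convertScaleAbs(cv2.imread('pics/w23.png'),alpha=1.8,beta=10))
```

```text
[0.5518 0.1075 0.0875] [179.8565   0.201   83.3093] [0.9013 0.2574 0.301 ] 0.6106488007294071
```

View pics/n23.png

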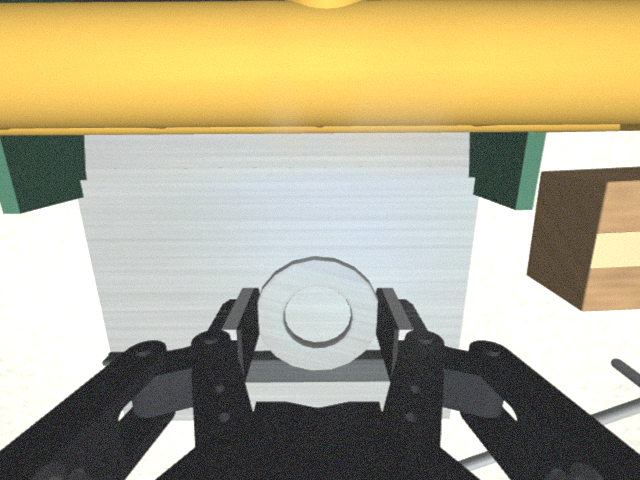

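Emit:
arm_command(slide=[[0,-5,25],[0,-20,55],[-4,-50,70],[-8,-90,70],[-12,-135,70],[-16,-180,70],[-20,-225,70],[-24,-270,70],[-28,-315,70],[-32,-355,70]], rotation=[[0,0,0],[0,0,0],[0,0,2],[0,0,5],[0,0,8],[0,0,11],[0,0,14],[0,0,17],[0,0,19.5],[0,0,19.5]], claw=[-1,-1,-1,-1,-1,-1,-1,-1,-1,-1])

```text
clock: 29.05
tool_pos: [0.5194, -0.2497, 0.1575]
ee_rot: [179.9, 0.2, 102.8]
wrist_force: [0.6, 0.2, -0.3]
opening: 0.612
```

Emit:
arm_command(slide=[[-1,-20,0],[-3,-50,0],[-5,-80,0],[-6,-105,-10],[-6,-118,-30],[-6,-118,-60],[-6,-118,-80],[-6,-118,-85],[-6,-118,-85],[-6,-118,-85]], rotation=[[0,0,0],[0,0,0],[0,0,0],[0,0,0],[0,0,0],[0,0,0],[0,0,0],[0,0,0],[0,0,0],[0,0,0]], claw=[-1,-1,-1,-1,-1,-1,-1,-1,-1,-1])

```text
clock: 30.05
tool_pos: [0.514, -0.3682, 0.0735]
ee_rot: [179.8, 0.3, 102.9]
wrist_force: [-1.0, 0.2, -1.1]
opening: 0.611
```

Run:
```python
from h import *
snap('wrist','w24.png')
s=env.read_state(); print(s['tool_pos'],s['ee_rot'],s['wrist_force'],s['opening'])
cv2.imwrite('pics/n24.png',cv2.convertScaleAbs(cv2.imread('pics/w24.png'),alpha=1.8,beta=10))
```

```text
[ 0.5142 -0.3683  0.0738] [179.7759   0.3303 102.8607] [ 0.5778 -0.4146  0.0406] 0.6119287149041263
```

View pics/n24.png

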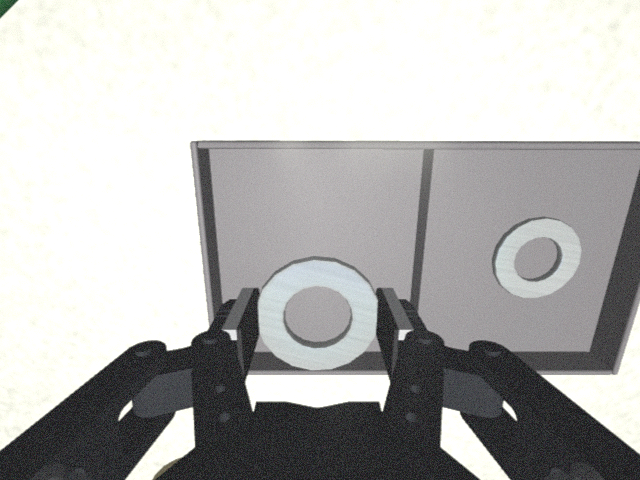

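Run:
```python
from h import *
P=vision.camera_params('wrist')
a=plane(P,316,150,.004);b=plane(P,316,351,.004);print(a,b,(a+b)/2,np.linalg.norm(a-b))
```

```text
[ 0.4985 -0.3034  0.004 ] [ 0.5297 -0.4404  0.004 ] [ 0.5141 -0.3719  0.004 ] 0.1405003258221087
```

Emit:
arm_command(slide=[[0,0,-20],[0,0,-40],[0,0,-54],[0,0,-62],[0,0,-66],[0,0,-68],[0,0,-69],[0,0,-70],[0,0,-70],[0,0,-70]], rotation=[[0,0,0],[0,0,0],[0,0,0],[0,0,0],[0,0,0],[0,0,0],[0,0,0],[0,0,0],[0,0,0],[0,0,0]], claw=[-1,-1,-1,-1,-1,-1,-1,-1,-1,-1])

```text
clock: 31.1
tool_pos: [0.5144, -0.3685, 0.0041]
ee_rot: [179.8, 0.4, 102.9]
wrist_force: [0.0, 0.9, -0.3]
opening: 0.613
```

Centred within about 4 mm, not yet touching. I'll lower it gently in small steps.

Emit:
arm_command(slide=[[0,0,-0.5],[0,0,-1],[0,0,-1.5],[0,0,-2],[0,0,-2.3],[0,0,-2.6],[0,0,-2.6],[0,0,-2.6],[0,0,-2.6],[0,0,-2.6]], rotation=[[0,0,0],[0,0,0],[0,0,0],[0,0,0],[0,0,0],[0,0,0],[0,0,0],[0,0,0],[0,0,0],[0,0,0]], claw=[-1,-1,-1,-1,-1,-1,-1,-1,-1,-1])

```text
clock: 32.1
tool_pos: [0.5144, -0.3685, 0.0015]
ee_rot: [179.8, 0.4, 102.9]
wrist_force: [-0.3, 0.2, -1.1]
opening: 0.612
```

Emit:
arm_command(slide=[[0,0,-0.2],[0,0,-0.4],[0,0,-0.6],[0,0,-0.8],[0,0,-1],[0,0,-1.2],[0,0,-1.2],[0,0,-1.2],[0,0,-1.2],[0,0,-1.2]], rotation=[[0,0,0],[0,0,0],[0,0,0],[0,0,0],[0,0,0],[0,0,0],[0,0,0],[0,0,0],[0,0,0],[0,0,0]], claw=[-1,-1,-1,-1,-1,-1,-1,-1,-1,-1])

```text
clock: 33.1
tool_pos: [0.5144, -0.3685, 0.0009]
ee_rot: [179.8, 0.4, 102.9]
wrist_force: [-1.7, 1.0, 6.8]
opening: 0.609
```

Emit:
arm_command(slide=[[0,0,0],[0,0,0],[0,0,0],[0,0,0],[0,0,0],[0,0,15],[0,0,40],[0,0,80],[0,0,120],[0,0,160]], rotation=[[0,0,0],[0,0,0],[0,0,0],[0,0,0],[0,0,0],[0,0,0],[0,0,0],[0,0,0],[0,0,0],[0,0,0]], claw=[0.3,0.5,0.6,0.6,0.6,0.6,0.6,0.6,0.6,0.6])

```text
clock: 34.1
tool_pos: [0.5143, -0.3684, 0.1635]
ee_rot: [179.7, 0.4, 102.9]
wrist_force: [0.6, -0.5, -0.8]
opening: 0.8
```

Run:
```python
from h import *
snap('wrist','w25.png');vision.camera('side');snap('scene','s25.png')
s=env.read_state(); print(s['clock'],s['tool_pos'],s['ee_rot'],s['wrist_force'],s['opening'])
P=vision.camera_params('wrist')
cv2.imwrite('pics/n25.png',cv2.convertScaleAbs(cv2.imread('pics/w25.png'),alpha=1.8,beta=10))
```

```text
34.25 [ 0.5165 -0.3703  0.1657] [179.484    0.7491 102.8652] [ 0.5072 -0.1025 -0.8386] 0.8023231815351443
```

View pics/n25.png

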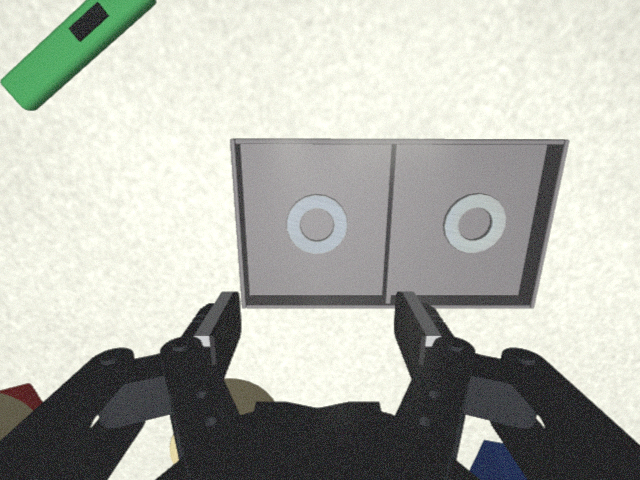

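View pics/s25.png

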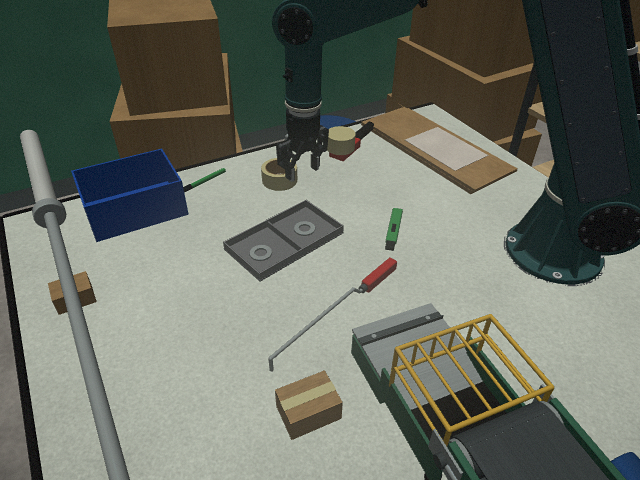

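```bash
python3 -c "
from h import *
print(sign_off())"
```

```text
the job is handed in; nothing more can be done
None
```

The ring is lying flat in the empty half of the tray beside its mate, and I handed the job in at about 34 s of the 72 s allowed. No verdict was reported.

- **Drawing the ring:** I put the hook under the guard and its point into the ring's bore. The ring came up the ramp and across the apron with about 1 N of pressure downwards. It stopped against the strip, and I held it there for roughly half a second. The wrist read about 5 N in all, which I take as some 4 to 5 N on the ring itself.
- **Hook and ring:** I laid the hook back on the bench close to where it started and let it go. I then picked the ring off the apron and lowered it until I felt the tray floor, at about 7 N, before opening the fingers.
- **Last pictures:** The ring is near the middle of the empty half and the hook lies flat on the bench, clear of the conveyor. The mate, carton and cutter look unmoved, as does what shows of the tape roll behind the gripper. The gripper is well clear of everything.
- **Disagreements:** The wrist camera put the ring on the apron 3 to 5 mm further in than the hook's position implied. I went by the camera, and the grasp held. The fingers also pressed on the apron with about 18 N while closing on the ring.
- **Not measured directly:** The force between hook and ring and the force on the pan lining were inferred from noisy wrist readings.

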